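# Fit the reducing cup and snap the core mould shut

### The arm

A 6-joint arm with a two-finger parallel gripper is mounted at the origin on the work surface. World frame = base frame: x ahead of the robot, y to its left, z up, the work surface at z = 0. Lengths are in m, angles in rad, forces in N, time in s.
With the tool pointing down it reaches from about 0.225 to 0.875 m from the base axis. Payload 3.4 kg.
Tool frame: the origin (TCP) lies at the very end of the fingers, on their centre line; the grasp point (between the pads) lies manip.pinch_z behind it (manip.pinch_z is the distance from the TCP to the grasp point, in m); z points along the fingers, y is the direction in which the jaws open and shut (so a half turn about z gives the same grasp; the last joint's range is limited). The gripper opens to 85 mm and grips with 20 to 120 N. Pads are 22 mm wide; open, the fingers measure 114 mm over their backs; the gripper's body (76 mm by 85 mm) begins 54 mm behind the grasp point. The pads swing forward as they close: fully open they stand 13 mm farther back than shut.
Start: joints at [-1.409, 0.276, 1.505, -0, 1.361, -0.121], TCP at [0.16, -0.552, 0.231] pointing down, gripper open.
Joint ranges: [-2.89, 2.89], [-0.75, 2.08], [0.22, 2.7], [-1.18, 4.32], [0.11, 2.71], [-2.7, 2.7]. Speed limits (rad/s): [2.57, 2.57, 3.14, 3.14, 3.14, 3.14].

### API

Orientations are given as a unit quaternion [w, x, y, z].
In Python, from rig import manip, imaging, workorder gives the robot as it stands.
- The arm moves only by the tool apply_moves, never from a script. Its argument "moves" is one flat list of numbers, 7 for each row, row after row: the finger opening in m, from 0 to 0.0854, then the shift along the tool's x, y, z in m, then the turn, a rotation vector about the tool's x, y, z in rad. In form: [jaw, tx, ty, tz, rx, ry, rz, jaw, tx, ty, tz, rx, ry, rz, ...]. A call has exactly 8 rows; each row shifts and turns the pose as measured when the row begins, along the tool's axes as they then stand; what a row does not reach is not made up. A row lasts 1/12 s, in which the tool goes at most 41.7 mm and 7.16 degrees, less where a joint would pass 70% of its speed; a pose out of reach is approached as far as the arm can. A call with a gripper value outside its range is refused whole. The fingers move at their own pace and stop on an object; "newtons" is the grip in N (left out, the last holds). Time passes only in rows, so rows that do not move let the fingers close, or fill a call up. It gives the time, the measured TCP pose, the force and the opening at its end, in the units of the state.
- manip.get_state(): the state, without advancing time (a new reading comes with each control period).
- imaging.get_image(name): name is "scene" or "top" or "wrist"; returns a dict with "image" (480x640x3 uint8, red, green, blue), "range_z" (480x640 float32, m along the optical axis (not along the pixel's ray), 0 where there is no reading), "fx", "fy", "cx", "cy" (pixels), "R" (3x3) and "t" (3): a world point X has camera coordinates R X + t. Camera axes: x right, y down, z forward; pixel columns grow to the right and rows downward; lengths in m; the calibration is good to about 2 mm. The wrist camera is an equidistant fisheye: a pixel r from the principal point sees the ray r / f radians off the axis. A picture is of the moment at which its call begins.
- workorder.sign_off(): hands the job in, once; it reports no verdict.
The state is a dict: "clock": time; "qpos": joint angles; "qd": joint speeds; "effort": joint torques, N m; "position": TCP position; "ee_rot": TCP orientation; "contact_force": force on the tool from outside, world axes, zero at the start; "moment": the same for the moment, N m; "width": finger opening in m.
Only numpy, scipy, OpenCV 4.12 (cv2) and the standard library are available. Lean on these libraries where they do the work, as an engineer would, in place of code of your own. Each camera call takes 0.05 s, during which the arm holds its last target.

### The job

Make up the aluminium core mould for the junior core size, ready for pre-heating: nest the loose steel reducing cup upright and fully down in the mould's bowl, then set the knobbed aluminium cover on the cup and press it straight down until all four spring clips snap over its rim and it sits flush on the cup. Do not let up after the snap: finish with the gripper still on the cover, pressing it down firmly with about a kilogram's push (10 N). Leave the red balls, jar, wax tin, ring gauge and seam pricker where they are.

Things in the scene. Friction and masses are not known exactly. Their poses are not given: they have to be found in the camera images.
- mould: Squat core mould fixed to the table: round aluminium body, 96 mm across, top face 54 mm above the table, on a dark steel plate 130 x 130 x 8 mm with corner bolts. Origin on the bowl's axis at table level, z up, x and y along the plate's sides. Four clips stand around it on the diagonals, 45 degrees off x and y; along x and along y there is free room for fingers.
- mould_mouth (a point): Centre of the mould's bowl mouth, level with its top face (54 mm above the table). The round bowl is 65 mm across here and straight for 12 mm down, then tapers to a flat floor 39 mm across, 16 mm above the table.
- cup_center (a point): Loose steel reducing cup, the bowl's own shape, standing on its foot: 64 mm tall, upper 38 mm a straight collar 62 mm across (wall 4 mm), below it tapering to a flat foot 34 mm across; about 260 g. The point: on its axis, half-way up (32 mm); z along the axis, to the mouth. Nested home, its foot is on the bowl's floor, this point 48 mm above the table on the mould's axis.
- cup_rim (a point): Centre of the reducing cup's mouth, 32 mm beyond its centre, 54 mm across inside. With the cup nested home it is 80 mm above the table, so the cup's top 26 mm stand proud of the mould.
- cover_knob (a point): Loose aluminium snap cover, 50 mm tall, about 200 g, standing on its plug. The point is on its axis in the round black knob (26 mm across, 28 mm tall), 36 mm above the plug's bottom and 18 mm above the disc's upper face; z along the axis, up. When the cover is home this point is on the mould's axis, 106 mm above the table.
- cover_disc (a point): Centre of the underside of the cover's disc, which rests on the cup's rim when home (80 mm above the table). The disc is 8 mm thick and 88 mm across, its lower edge bevelled at 45 degrees to 76 mm. Below it a plug 10 mm deep, 51 mm across tapering to 42 mm, enters the cup's mouth; above it is the knob.
- clip1 (a joint): Lean of the mould's spring clip 1, rad: 0 at rest, grows as the cover's rim pushes it outward (0.05 to 0.07 at most), jumps back to 0 once it has snapped over the rim. All four clips are alike: steel strips 14 mm wide, 52 mm from the axis, tips 105 mm above the table, each with a brass roller 8 mm across, centre 92 mm above the table, inner face 41 mm from the axis.
- clip2 (a joint): Lean of spring clip 2, rad, as clip 1. As the cover goes down, its bevel meets the four rollers about 11 mm above home and the push needed rises to about 8 to 17 N in all, not quite smoothly; about 4 mm above home the rollers slip over the rim, the force suddenly drops and the clips draw the cover down.
- clip3 (a joint): Lean of spring clip 3, rad, as clip 1.
- clip4 (a joint): Lean of spring clip 4, rad, as clip 1.
- ball1_center (a point): Polished red cricket ball 1 of four, 72 mm across, 158 g, cradled loose in the slatted rack. The point is its centre, 58 mm above the table. Not part of the job: leave it.
- ball2_center (a point): Polished red cricket ball 2 of four, 72 mm across, 158 g, cradled loose in the slatted rack. The point is its centre, 58 mm above the table. Not part of the job: leave it.
- ball3_center (a point): Polished red cricket ball 3 of four, 72 mm across, 158 g, cradled loose in the slatted rack. The point is its centre, 58 mm above the table. Not part of the job: leave it.
- ball4_center (a point): Polished red cricket ball 4 of four, 72 mm across, 158 g, cradled loose in the slatted rack. The point is its centre, 58 mm above the table. Not part of the job: leave it.
- pricker_grip (a point): Seam pricker lying on the table: brown horn handle about 84 mm long and 21 mm thick, steel spike 66 mm long, 157 mm over all. The point is the handle's centre, 10 mm above the table; the spike points along x. Leave it.
- jar_center (a point): Green glass jar with a dark lid, 60 mm across, 96 mm tall, standing; the point is its centre, half-way up. Leave it.
- wax_tin_center (a point): Flat brass tin of wax with a yellow lid, 74 mm across, 28 mm tall; the point is its centre, half-way up. Leave it.
- gauge_center (a point): Brass ring gauge lying flat, 88 mm across outside, 73 mm inside, 12 mm thick; the point is its centre, half-way up. Leave it.
Mind the look-alikes: they are no part of the job. What is shaped like the part that bears cup_center but purple is not meant.

How it is judged:
By the outcome, as a careful person would: the job done as asked, in the order asked, and still so for the second after the job is handed in, while the arm keeps its last pose, push and grip.
It also fails if it takes over 64 s, if anything falls off the work surface, if the arm or the gripper's body presses on something with over 40 N, if the wrist force passes 120 N, or if a joint passes its speed limit or range.

## Working session

There is one attempt and no reset: what is moved stays moved. The work goes in short steps, Python scripts to look and compute and a tool call to move; the robot and the scene stay as the last step left them, time stands still between calls to the robot, and variables do not carry over. Pictures are saved under pics/ and viewed, and the job is handed in when it is done.

Besides the shell and the picture viewer there is one more tool, called after "Call:" by a JSON object that holds its "fn" and its "kwargs", one argument or row to a line. apply_moves: Moves the arm, as the interface text tells. Its arguments: {"type":"object","properties":{"moves":{"type":"array"},"newtons":{"type":"number"}},"required":["moves"]}

```bash
ls; mkdir -p pics; python3 - <<'E'
from rig import manip, imaging, workorder
import cv2, numpy as np
print(manip.get_state(), manip.pinch_z)
for n in ["scene","top"]:
    d=imaging.get_image(n); cv2.imwrite(f"pics/{n}0.png",d["image"][:,:,::-1]); np.savez(f"{n}0.npz",**d)
    print(n,d["fx"],d["cx"],d["R"],d["t"])
E
```

```text
pics
{'clock': 0.0, 'qpos': array([-1.40901696e+00,  2.76603580e-01,  1.50618069e+00, -3.74259167e-05,
        1.36070732e+00, -1.21018234e-01]), 'qd': array([ 0.00080563,  0.00111113, -0.00075309,  0.00049737, -0.00230616,
       -0.00098234]), 'effort': array([-5.39298089e-04, -4.16774082e+01, -2.45804930e+01, -2.31383719e-04,
        1.11222058e-02, -1.23758002e-05]), 'position': array([ 0.16033142, -0.55161521,  0.23041588]), 'ee_rot': array([-9.48897690e-04,  9.90018836e-01,  1.40931910e-01, -3.76433424e-05]), 'contact_force': array([-0.17798512,  0.11381399, -0.22740223]), 'moment': array([-0.02482552, -0.01057105, -0.01195564]), 'width': 0.08568282709558966} 0.0187
scene 531.3731366397975 324.83206159091793 [[ 0.14012223  0.99002057  0.01500112]
 [ 0.75483712 -0.09700632 -0.64869924]
 [-0.64077038  0.10222059 -0.76089701]] [-0.09922285 -0.37287486  1.52016657]
top 561.9224097487491 320.5105350611586 [[-0.02512146 -0.99945598  0.02136963]
 [-0.98124586  0.02056581 -0.19166016]
 [ 0.19111641 -0.02578365 -0.98122868]] [0.01387807 0.55551318 0.92288866]
```

View pics/scene0.png

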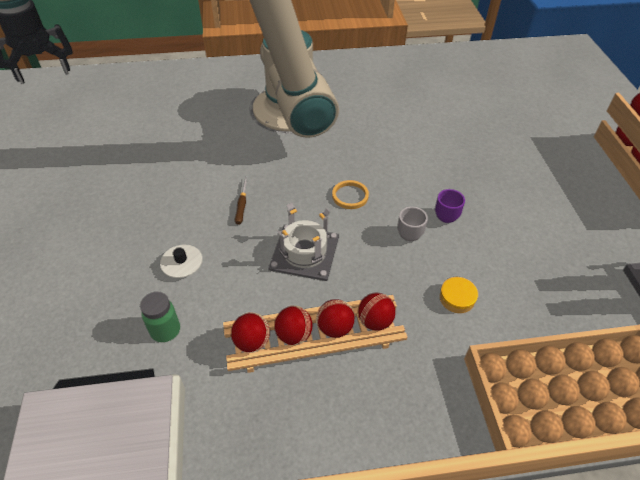

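View pics/top0.png

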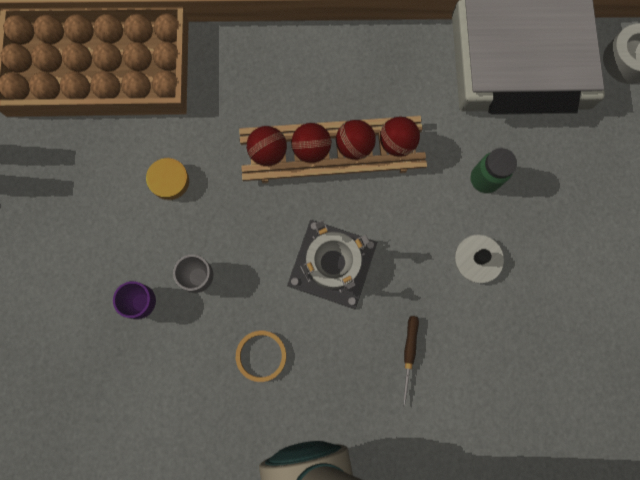

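Candidates for the cup: grey at top (192,273), and purple at (133,300), which is the decoy. The jar at (492,172) and the white mug at (630,50) are not cups of this shape. I choose the grey one. The cover is at (480,259) and the mould at (333,262). Next I measure them and check with a close crop.

```bash
cat > h.py <<'E'
import numpy as np, cv2
from scipy.optimize import least_squares
def cloud(d):
    v,u=np.mgrid[0:480,0:640]; z=d["range_z"]
    c=np.stack([(u-d["cx"])/d["fx"]*z,(v-d["cy"])/d["fy"]*z,z],-1)
    X=(c-d["t"])@d["R"]; X[z<=0]=np.nan
    return X
def circ(P,r=None):
    if r is None:
        f=lambda p:np.hypot(P[:,0]-p[0],P[:,1]-p[1])-p[2]; x0=[*P.mean(0)[:2],.03]
    else:
        f=lambda p:np.hypot(P[:,0]-p[0],P[:,1]-p[1])-r; x0=P.mean(0)[:2]
    s=least_squares(f,x0,loss='soft_l1',f_scale=.001); return s.x, np.sqrt(np.mean(s.fun**2))
def edge(d,img_mask,z):  # outer contour pixels -> intersect plane z
    cs,_=cv2.findContours(img_mask.astype(np.uint8),cv2.RETR_EXTERNAL,cv2.CHAIN_APPROX_NONE)
    c=max(cs,key=cv2.contourArea)[:,0,:].astype(float)
    return topl(d,c,z)
def topl(d,c,z):
    r=np.stack([(c[:,0]-d["cx"])/d["fx"],(c[:,1]-d["cy"])/d["fy"],np.ones(len(c))],-1)@d["R"]
    o=-d["R"].T@d["t"]; s=(z-o[2])/r[:,2]; return o+s[:,None]*r
E
python3 - <<'E'
from h import *
d=dict(np.load("top0.npz")); s=dict(np.load("scene0.npz"))
for nm,D,rois in [("top",d,dict(cup=(170,250,215,295),cover=(450,230,510,290),mould=(285,215,380,310))),("scene",s,dict(cup=(395,205,430,242),cover=(155,240,208,282),mould=(268,200,342,280)))]:
    X=cloud(D)
    for k,(u0,v0,u1,v1) in rois.items():
        P=X[v0:v1,u0:u1].reshape(-1,3); P=P[~np.isnan(P[:,2])]
        h,e=np.histogram(P[:,2],np.arange(-.01,.13,.006)); print(nm,k,list(zip((e[:-1]*1000).round().astype(int),h)))
        for zl,zh in dict(cup=[(.056,.07)],cover=[(.012,.024),(.04,.056)],mould=[(.05,.058),(.098,.11),(.085,.098)])[k]:
            Q=P[(P[:,2]>zl)&(P[:,2]<zh)]
            if len(Q)>5: print('  ',zl,len(Q),Q.mean(0).round(4),Q.min(0).round(3),Q.max(0).round(3),circ(Q))
I=np.hstack([cv2.resize(d["image"][y:y+110,x:x+110],(390,390),interpolation=cv2.INTER_CUBIC) for x,y in [(110,225),(280,207)]])
cv2.imwrite("pics/crop.png",I[:,:,::-1])
E
```

```text
top cup [(np.int64(-10), np.int64(6)), (np.int64(-4), np.int64(712)), (np.int64(2), np.int64(377)), (np.int64(8), np.int64(126)), (np.int64(14), np.int64(95)), (np.int64(20), np.int64(84)), (np.int64(26), np.int64(70)), (np.int64(32), np.int64(52)), (np.int64(38), np.int64(58)), (np.int64(44), np.int64(54)), (np.int64(50), np.int64(66)), (np.int64(56), np.int64(75)), (np.int64(62), np.int64(234)), (np.int64(68), np.int64(3)), (np.int64(74), np.int64(0)), (np.int64(80), np.int64(0)), (np.int64(86), np.int64(0)), (np.int64(92), np.int64(0)), (np.int64(98), np.int64(0)), (np.int64(104), np.int64(0)), (np.int64(110), np.int64(0)), (np.int64(116), np.int64(0)), (np.int64(122), np.int64(0))]
   0.056 312 [0.5129 0.2222 0.0633] [0.482 0.191 0.056] [0.543 0.253 0.069] (array([0.51245227, 0.22140726, 0.02889191]), np.float64(0.0013208464588177664))
top cover [(np.int64(-10), np.int64(25)), (np.int64(-4), np.int64(1420)), (np.int64(2), np.int64(309)), (np.int64(8), np.int64(14)), (np.int64(14), np.int64(1355)), (np.int64(20), np.int64(250)), (np.int64(26), np.int64(14)), (np.int64(32), np.int6
[... 4389 characters left out ...]
int64(86), np.int64(44)), (np.int64(92), np.int64(159)), (np.int64(98), np.int64(63)), (np.int64(104), np.int64(16)), (np.int64(110), np.int64(0)), (np.int64(116), np.int64(0)), (np.int64(122), np.int64(0))]
   0.05 665 [ 0.5339 -0.0217  0.0541] [ 0.484 -0.074  0.05 ] [0.586 0.029 0.058] (array([ 0.53625221, -0.02091038,  0.04179185]), np.float64(0.005677749435923734))
   0.098 79 [ 0.5151 -0.0201  0.1019] [ 0.478 -0.078  0.098] [0.592 0.035 0.107] (array([ 0.53521588, -0.02186439,  0.05755337]), np.float64(0.004010439962281267))
   0.085 208 [ 0.5357 -0.0209  0.0936] [ 0.482 -0.074  0.085] [0.588 0.03  0.098] (array([ 0.5349416 , -0.02161303,  0.04868757]), np.float64(0.004548348216874445))
```

View pics/crop.png

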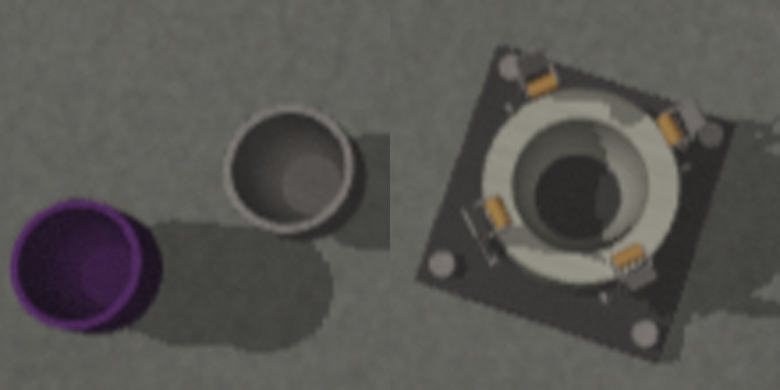

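The crop shows the grey cup upright at about (290,170) and the purple decoy at (75,265), so the grey one is confirmed. The mould plate is turned about -19°. I rotate the jaws onto the plate axis first.

Call:
{"fn": "apply_moves", "kwargs": {
  "moves": [0.085,0,0,0,0,0,-0.12,0.085,0,0,0,0,0,-0.12,0.085,0,0,0,0,0,-0.12,0.085,0,0,0,0,0,-0.12,0.085,0,0,0,0,0,-0.12,0.085,0,0,0,0,0,-0.12,0.085,0,0,0,0,0,-0.12,0.085,0,0,0,0,0,-0.12],
  "newtons": 60
}}

```text
clock: 0.77
position: [0.1599, -0.5489, 0.226]
ee_rot: [-0.005, 0.802, 0.598, 0.003]
contact_force: [-0.0, 0.7, 0.5]
width: 0.0851
```

```bash
cat > g.py <<'E'
import sys, numpy as np
from scipy.spatial.transform import Rotation as Ro
from rig import manip
def go(x=None,y=None,z=None,jaw=None):
    s=manip.get_state(); q=s["ee_rot"]; R=Ro.from_quat([q[1],q[2],q[3],q[0]]).as_matrix(); p=s["position"]
    t=np.array([p[0] if x is None else x,p[1] if y is None else y,p[2] if z is None else z])
    ja=np.degrees(np.arctan2(R[1,1],R[0,1]))
    print("pos",p.round(4),"jaw",ja.round(2),"zax",R[:,2].round(4),"F",s["contact_force"].round(2),"w",round(s["width"],4),"t",s["clock"])
    print("tool shift",(R.T@(t-p)).round(4))
    if jaw is not None:
        a=np.radians(jaw); Y=np.array([np.cos(a),np.sin(a),0]); Z=np.array([0,0,-1.]); X=np.cross(Y,Z)
        print("rotvec",Ro.from_matrix(R.T@np.stack([X,Y,Z],1)).as_rotvec().round(4))
if __name__=="__main__":
    a=[None if v=='-' else float(v) for v in sys.argv[1:]]; go(*a)
E
python3 g.py 0.514 0.221 0.231 -19
python3 - <<'E'
from h import *
d=dict(np.load("top0.npz")); s=dict(np.load("scene0.npz"))
for D,(u0,v0,u1,v1) in [(d,(285,215,380,310)),(s,(268,200,342,280))]:
    X=cloud(D)[v0:v1,u0:u1]; im=cv2.cvtColor(D["image"][v0:v1,u0:u1],cv2.COLOR_RGB2HSV)
    m=(im[...,1]>110)&(X[...,2]>.085)
    n,l=cv2.connectedComponents(m.astype(np.uint8))
    for i in range(1,n):
        P=X[l==i]
        if len(P)>8: print(len(P),np.median(P,0).round(4))
    # cover fits
d_=[(d,(450,230,510,290)),(s,(155,240,208,282))]
for D,(u0,v0,u1,v1) in d_:
    m=np.zeros((480,640),np.uint8); X=cloud(D); m[v0:v1,u0:u1]=(X[v0:v1,u0:u1,2]>.010)
    b=cv2.cvtColor(D["image"],cv2.COLOR_RGB2GRAY)
    m2=np.zeros_like(m); m2[v0:v1,u0:u1]=(X[v0:v1,u0:u1,2]>.012)&(X[v0:v1,u0:u1,2]<.026)
    P=edge(D,m2,.018); print(circ(P,.044),circ(P))
E
```

```text
pos [ 0.1599 -0.5489  0.226 ] jaw -16.61 zax [-0.0018  0.0112 -0.9999] F [-0.03  0.69  0.53] w 0.0851 t 0.7667
tool shift [0.839  0.1192 0.003 ]
rotvec [-0.0051 -0.0101  0.0416]
31 [ 0.5727 -0.0012  0.0954]
31 [ 0.5515 -0.0607  0.0956]
29 [0.5142 0.0204 0.0957]
24 [ 0.4918 -0.04    0.0964]
23 [ 0.4953 -0.0395  0.0947]
18 [0.5159 0.0188 0.0953]
18 [ 0.5533 -0.0635  0.0959]
20 [ 0.5759 -0.0012  0.096 ]
(array([ 0.53363079, -0.28530135]), np.float64(0.0008729714317572657)) (array([ 0.53363249, -0.28528557,  0.04331352]), np.float64(0.00052771026907201))
(array([ 0.53592592, -0.28671042]), np.float64(0.0010138541611902185)) (array([ 0.53594925, -0.28670708,  0.043236  ]), np.float64(0.0006725260540245847))
```

Call:
{"fn": "apply_moves", "kwargs": {
  "moves": [0.085,0.04,0.006,0,0,0,0,0.085,0.04,0.006,0,0,0,0,0.085,0.04,0.006,0,0,0,0,0.085,0.04,0.006,0,0,0,0,0.085,0.04,0.006,0,0,0,0,0.085,0.04,0.006,0,0,0,0,0.085,0.04,0.006,0,0,0,0,0.085,0.04,0.006,0,0,0,0]
}}

```text
clock: 1.43
position: [0.2961, -0.2535, 0.2229]
ee_rot: [-0.007, 0.804, 0.594, 0.002]
contact_force: [1.3, 0.1, 0.2]
width: 0.0851
```

```bash
python3 g.py 0.514 0.221 0.231 -20
```

```text
pos [ 0.2961 -0.2535  0.2229] jaw -17.12 zax [-0.0047  0.0135 -0.9999] F [1.26 0.08 0.2 ] w 0.0851 t 1.4333
tool shift [ 0.5176  0.0685 -0.0026]
rotvec [-0.0087 -0.0114  0.0502]
```

Call:
{"fn": "apply_moves", "kwargs": {
  "moves": [0.085,0.04,0.0055,0,-0.001,-0.001,0.006,0.085,0.04,0.0055,0,-0.001,-0.001,0.006,0.085,0.04,0.0055,0,-0.001,-0.001,0.006,0.085,0.04,0.0055,0,-0.001,-0.001,0.006,0.085,0.04,0.0055,0,-0.001,-0.001,0.006,0.085,0.04,0.0055,0,-0.001,-0.001,0.006,0.085,0.04,0.0055,0,-0.001,-0.001,0.006,0.085,0.04,0.0055,0,-0.001,-0.001,0.006]
}}

```text
clock: 2.1
position: [0.4376, 0.0484, 0.2248]
ee_rot: [-0.0, 0.82, 0.572, 0.001]
contact_force: [1.3, -0.5, -0.0]
width: 0.0847
```

```bash
python3 g.py 0.514 0.221 0.2 -20
```

```text
pos [0.4376 0.0484 0.2248] jaw -20.16 zax [ 0.0018  0.0023 -1.    ] F [ 1.28 -0.46 -0.03] w 0.0847 t 2.1
tool shift [0.1883 0.0122 0.0254]
rotvec [ 0.0009 -0.0028 -0.0028]
```

Call:
{"fn": "apply_moves", "kwargs": {
  "moves": [0.0854,0.04,0.003,0.005,0,0,0,0.0854,0.04,0.003,0.005,0,0,0,0.0854,0.04,0.003,0.005,0,0,0,0.0854,0.03,0.002,0.005,0,0,0,0.0854,0.02,0.001,0.005,0,0,0,0.0854,0.01,0,0,0,0,0,0.0854,0,0,0,0,0,0,0.0854,0,0,0,0,0,0]
}}

```text
clock: 2.77
position: [0.5125, 0.228, 0.1965]
ee_rot: [-0.001, 0.817, 0.577, 0.001]
contact_force: [0.2, -0.4, 0.6]
width: 0.0853
```

```bash
python3 g.py 0.514 0.221 0.2 -20; python3 - <<'E'
from rig import imaging
import cv2,numpy as np
for n in ["wrist","scene"]:
    d=imaging.get_image(n); cv2.imwrite(f"pics/{n}1.png",d["image"][:,:,::-1]); np.savez(f"{n}1.npz",**d)
    if n=="wrist": print(d["fx"],d["cx"],d["cy"],d["R"],d["t"],-d["R"].T@d["t"])
E
```

```text
pos [0.5125 0.228  0.1965] jaw -19.47 zax [ 1.0e-04  2.4e-03 -1.0e+00] F [ 0.25 -0.43  0.62] w 0.0853 t 2.7667
tool shift [-0.0061  0.0038 -0.0035]
rotvec [-0.0007 -0.0023  0.0092]
371.64829954431775 319.43729375116794 241.23647177491657 [[ 9.42982031e-01 -3.32843606e-01  1.51382186e-04]
 [-3.18705726e-01 -9.02796551e-01  2.88764691e-01]
 [-9.59768136e-02 -2.72348161e-01 -9.57400089e-01]] [-0.40781935  0.34155793  0.45848259] [0.53742649 0.29748415 0.34038314]
```

View pics/wrist1.png

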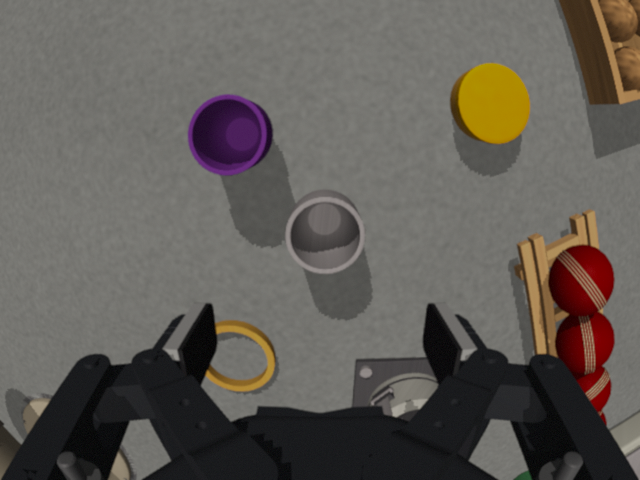

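The wrist view shows the grey cup upright with its rim centred at (325,232), the purple cup at (230,135), and the fingertips at (207,310) and (433,310). I measure the cup with this fisheye too, and also the height of the fingertips.

```bash
cat >> h.py <<'E'
def wcloud(d):
    v,u=np.mgrid[0:480,0:640]; z=d["range_z"]; a=(u-d["cx"])/d["fx"]; b=(v-d["cy"])/d["fy"]
    th=np.hypot(a,b); k=np.where(th>1e-6,np.tan(np.minimum(th,1.5))/np.maximum(th,1e-9),1)
    c=np.stack([a*k*z,b*k*z,z],-1); X=(c-d["t"])@d["R"]; X[(z<=0)|(th>1.3)]=np.nan; return X
E
python3 - <<'E'
from h import *
from rig import manip
from scipy.spatial.transform import Rotation as Ro
d=dict(np.load("wrist1.npz")); X=wcloud(d)
P=X[185:280,280:370].reshape(-1,3); Q=P[(P[:,2]>.056)&(P[:,2]<.072)]
print(len(Q),Q.mean(0),Q.min(0),Q.max(0),circ(Q),circ(Q,.029))
T=X[20:60,560:600]; F=X[280:300,100:180].reshape(-1,3); print("table",np.nanmedian(F,0))
s=manip.get_state(); q=s["ee_rot"]; R=Ro.from_quat([q[1],q[2],q[3],q[0]]).as_matrix()
G=(X-s["position"])@R
for u,v in [(207,308),(205,320),(210,330),(208,345),(433,308),(436,320),(430,330),(445,320),(180,330)]: print((u,v),G[v,u].round(4))
M=G.reshape(-1,3); M=M[(abs(M[:,1])<.08)&(abs(M[:,0])<.03)&(M[:,2]<.03)&(M[:,2]>-.08)]
for sg in (1,-1):
    S=M[M[:,1]*sg>0]; print(len(S),S.max(0).round(4),S.min(0).round(4),np.percentile(S[:,2],[90,99]))
E
```

```text
1580 [0.51474293 0.22162395 0.06384453] [0.48394393 0.19086363 0.05600958] [0.54572374 0.2528321  0.06703592] (array([0.51534616, 0.22254894, 0.02865609]), np.float64(0.0013105290229417882)) (array([0.51535812, 0.22258852]), np.float64(0.001345251094856408))
table [0.30060004 0.21444245 0.00103036]
(207, 308) [ 0.0107 -0.043  -0.0201]
(205, 320) [ 0.0078 -0.0429 -0.0244]
(210, 330) [ 0.0019 -0.0424 -0.0218]
(208, 345) [-0.0012 -0.042  -0.0279]
(433, 308) [ 0.0119  0.0429 -0.0222]
(436, 320) [ 0.01    0.0426 -0.0282]
(430, 330) [ 0.002   0.0431 -0.0218]
(445, 320) [ 0.0119  0.0447 -0.0317]
(180, 330) [ 0.0117 -0.0473 -0.0392]
11598 [ 0.0193  0.075  -0.0132] [-0.0119  0.0002 -0.08  ] [-0.03204504 -0.01736168]
11628 [ 0.0193 -0.     -0.0133] [-0.0125 -0.0746 -0.08  ] [-0.03195243 -0.01726754]
```

```bash
python3 g.py 0.515 0.222 0.034 -20
```

```text
pos [0.5125 0.2272 0.197 ] jaw -19.57 zax [ 9.0e-04  2.7e-03 -1.0e+00] F [-0.29 -0.28 -0.5 ] w 0.0853 t 2.8667
tool shift [-0.0045  0.0041  0.163 ]
rotvec [-0.0001 -0.0028  0.0076]
```

Call:
{"fn": "apply_moves", "kwargs": {
  "moves": [0.0854,-0.0045,0.004,0,0,-0.003,0.007,0.0854,0,0,0.02,0,0,0,0.0854,0,0,0.03,0,0,0,0.0854,0,0,0.03,0,0,0,0.0854,0,0,0.02,0,0,0,0.0854,0,0,0.01,0,0,0,0.0854,0,0,0,0,0,0,0.0854,0,0,0,0,0,0]
}}

```text
clock: 3.53
position: [0.5175, 0.208, 0.0902]
ee_rot: [0.004, 0.823, 0.568, 0.004]
contact_force: [0.1, -0.6, 0.2]
width: 0.0856
```

```bash
python3 g.py 0.515 0.222 0.034 -20
```

```text
pos [0.5175 0.208  0.0902] jaw -20.83 zax [ 0.0109 -0.0032 -0.9999] F [ 0.14 -0.56  0.16] w 0.0856 t 3.5333
tool shift [ 0.0122 -0.0079  0.0561]
rotvec [ 0.0114 -0.0008 -0.0145]
```

Call:
{"fn": "apply_moves", "kwargs": {
  "moves": [0.0854,0.006,-0.004,0,0.006,0,-0.007,0.0854,0.006,-0.004,0,0.006,0,-0.007,0.0854,0,0,0,0,0,0,0.0854,0,0,0,0,0,0,0.0854,0,0,0,0,0,0,0.0854,0,0,0,0,0,0,0.0854,0,0,0,0,0,0,0.0854,0,0,0,0,0,0]
}}

```text
clock: 4.2
position: [0.5175, 0.223, 0.0963]
ee_rot: [0.001, 0.819, 0.573, 0.005]
contact_force: [-0.0, 0.1, -0.9]
width: 0.0856
```

```bash
python3 g.py 0.515 0.222 0.034 -20
```

```text
pos [0.5175 0.223  0.0963] jaw -20.03 zax [ 0.0091  0.0039 -1.    ] F [-0.    0.08 -0.88] w 0.0856 t 4.2
tool shift [-0.0023 -0.0025  0.0623]
rotvec [ 0.0073 -0.0068 -0.0006]
```

Call:
{"fn": "apply_moves", "kwargs": {
  "moves": [0.0854,-0.002,-0.002,0.008,0.005,-0.005,0,0.0854,0,0,0.008,0,0,0,0.0854,0,0,0.008,0,0,0,0.0854,0,0,0.006,0,0,0,0.0854,0,0,0.004,0,0,0,0.0854,0,0,0.002,0,0,0,0.0854,0,0,0,0,0,0,0.0854,0,0,0,0,0,0]
}}

```text
clock: 4.87
position: [0.5134, 0.2212, 0.0545]
ee_rot: [-0.0, 0.819, 0.573, -0.001]
contact_force: [0.7, -0.7, -0.0]
width: 0.0853
```

```bash
python3 g.py 0.515 0.222 0.034 -20
```

```text
pos [0.5134 0.2212 0.0545] jaw -20.04 zax [-1.9e-03 -7.0e-04 -1.0e+00] F [ 0.67 -0.66 -0.02] w 0.0853 t 4.8667
tool shift [0.0013 0.0012 0.0205]
rotvec [-0.0016  0.0013 -0.0007]
```

Call:
{"fn": "apply_moves", "kwargs": {
  "moves": [0.0854,0.001,0.001,0.005,0,0,0,0.0854,0,0,0.005,0,0,0,0.0854,0,0,0.004,0,0,0,0.0854,0,0,0.003,0,0,0,0.0854,0,0,0.002,0,0,0,0.0854,0,0,0,0,0,0,0.0854,0,0,0,0,0,0,0.0854,0,0,0,0,0,0]
}}

```text
clock: 5.53
position: [0.5156, 0.2221, 0.0341]
ee_rot: [0.0, 0.819, 0.573, -0.0]
contact_force: [0.3, -0.6, -0.7]
width: 0.0854
```

```bash
python3 g.py 0.515 0.222 0.034 -20; python3 - <<'E'
from rig import imaging
import cv2,numpy as np
from h import *
for n in ["wrist"]:
    d=imaging.get_image(n); cv2.imwrite(f"pics/{n}2.png",d["image"][:,:,::-1]); np.savez(f"{n}2.npz",**d)
E
```

```text
pos [0.5156 0.2221 0.0341] jaw -20.04 zax [-3.e-04 -2.e-04 -1.e+00] F [ 0.34 -0.65 -0.67] w 0.0854 t 5.5333
tool shift [-0.0003 -0.0005  0.0001]
rotvec [-0.0002  0.0003 -0.0007]
```

View pics/wrist2.png

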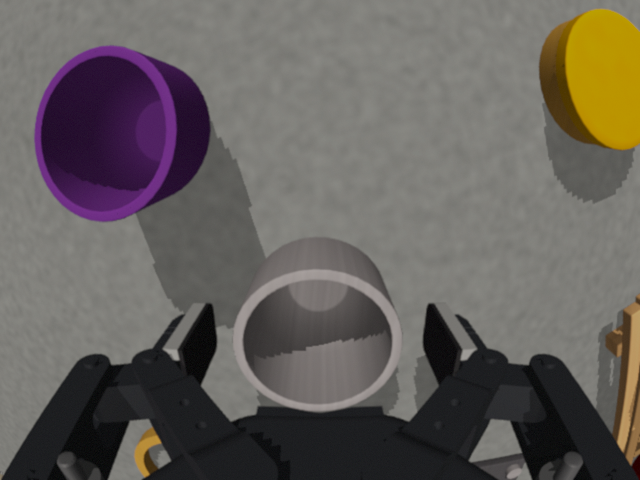

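The cup's rim centre is at (317,340), midway between the fingers at (205,345) and (435,345). I close the jaws.

Call:
{"fn": "apply_moves", "kwargs": {
  "moves": [0.055,0,0,0,0,0,0,0.055,0,0,0,0,0,0,0.055,0,0,0,0,0,0,0.055,0,0,0,0,0,0,0.055,0,0,0,0,0,0,0.055,0,0,0,0,0,0,0.055,0,0,0,0,0,0,0.055,0,0,0,0,0,0],
  "newtons": 60
}}

```text
clock: 6.25
position: [0.5157, 0.2223, 0.0351]
ee_rot: [0.0, 0.819, 0.573, 0.0]
contact_force: [-0.1, -0.2, 1.2]
width: 0.061
```

```bash
python3 g.py 0.515 0.222 0.2 -20; python3 - <<'E'
from rig import imaging,manip
from h import *
from scipy.spatial.transform import Rotation as Ro
d=imaging.get_image("wrist"); cv2.imwrite(f"pics/wrist3.png",d["image"][:,:,::-1])
X=wcloud(d)
s=manip.get_state(); q=s["ee_rot"]; R=Ro.from_quat([q[1],q[2],q[3],q[0]]).as_matrix()
G=(X-s["position"])@R; M=G.reshape(-1,3)
for sg in (1,-1):
    S=M[(M[:,1]*sg>.030)&(M[:,1]*sg<.05)&(abs(M[:,0])<.015)&(M[:,2]<.02)&(M[:,2]>-.06)]
    h=np.histogram(S[:,2],np.arange(-.06,.02,.004)); print(h[0])
    print(S[:,2].max())
E
```

```text
pos [0.5157 0.2223 0.0351] jaw -20.05 zax [ 7.e-04  4.e-04 -1.e+00] F [-0.12 -0.25  1.22] w 0.061 t 6.25
tool shift [-0.0004 -0.0004 -0.1649]
rotvec [ 0.0005 -0.0006 -0.0008]
[899 494 301 245 378 304 322 339 184 167 151 116  46   6   0   0   0   0
   0]
-0.007095547442192466
[1018  503  301  226  342  250  285  240  173  176  149  110   48    4
    0    0    0    0    0]
-0.007495863616865619
```

View pics/wrist3.png

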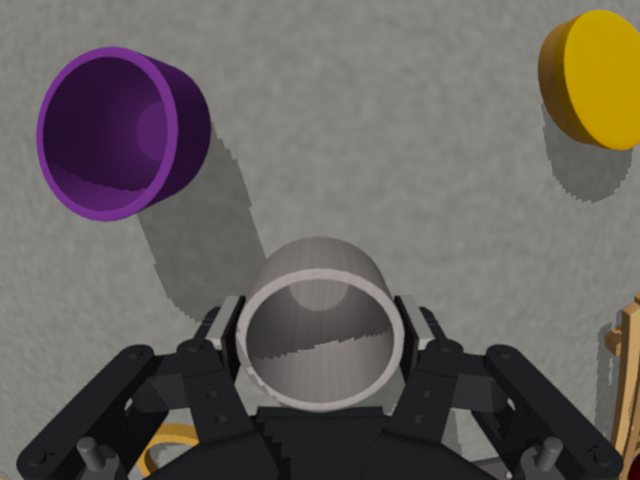

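The cup is gripped at width 61 mm, with the tips at about 42 mm. I lift.

Call:
{"fn": "apply_moves", "kwargs": {
  "moves": [0.055,0,0,-0.006,0,0,0,0.055,0,0,-0.015,0,0,0,0.055,0,0,-0.025,0,0,0,0.055,0,0,-0.03,0,0,0,0.055,0,0,-0.03,0,0,0,0.055,0,0,-0.03,0,0,0,0.055,0,0,-0.015,0,0,0,0.055,0,0,-0.005,0,0,0]
}}

```text
clock: 6.97
position: [0.511, 0.2207, 0.1935]
ee_rot: [-0.002, 0.819, 0.573, -0.007]
contact_force: [-0.8, -0.2, -2.6]
width: 0.0609
```

```bash
python3 g.py 0.534 -0.021 0.2 -20
```

```text
pos [0.511  0.2207 0.1935] jaw -20.06 zax [-0.0147 -0.0043 -0.9999] F [-0.83 -0.23 -2.58] w 0.0609 t 6.9667
tool shift [-0.2192  0.1044 -0.0058]
rotvec [-0.0123  0.0091 -0.0009]
```

Lift works (2.6 N, which is the cup's weight). I move to above the mould.

Call:
{"fn": "apply_moves", "kwargs": {
  "moves": [0.055,-0.012,0.006,0,-0.01,0.008,0,0.055,-0.025,0.012,0,0,0,0,0.055,-0.034,0.016,0,0,0,0,0.055,-0.034,0.016,0,0,0,0,0.055,-0.034,0.016,0,0,0,0,0.055,-0.034,0.016,0,0,0,0,0.055,-0.024,0.012,0,0,0,0,0.055,-0.008,0.004,0,0,0,0]
}}

```text
clock: 7.63
position: [0.5277, -0.0155, 0.1856]
ee_rot: [-0.003, 0.817, 0.577, -0.005]
contact_force: [-0.4, 0.5, -2.9]
width: 0.0609
```

```bash
python3 g.py 0.534 -0.021 0.19 -20
```

```text
pos [ 0.5277 -0.0155  0.1856] jaw -19.52 zax [-1.100e-02 -6.000e-04 -9.999e-01] F [-0.42  0.47 -2.95] w 0.0609 t 7.6333
tool shift [-0.0031  0.0077 -0.0045]
rotvec [-0.0102  0.0043  0.0085]
```

Call:
{"fn": "apply_moves", "kwargs": {
  "moves": [0.055,-0.002,0.004,-0.002,-0.007,0.003,0.006,0.055,-0.001,0.003,-0.002,0,0,0,0.055,0,0,0,0,0,0,0.055,0,0,0,0,0,0,0.055,0,0,0,0,0,0,0.055,0,0,0,0,0,0,0.055,0,0,0,0,0,0,0.055,0,0,0,0,0,0]
}}

```text
clock: 8.3
position: [0.53, -0.0185, 0.1857]
ee_rot: [-0.005, 0.818, 0.575, -0.004]
contact_force: [0.5, 0.6, -3.1]
width: 0.0607
```

```bash
python3 g.py 0.534 -0.021 0.19 -20; python3 - <<'E'
from rig import imaging,manip
from h import *
from scipy.spatial.transform import Rotation as Ro
s=manip.get_state(); q=s["ee_rot"]; R=Ro.from_quat([q[1],q[2],q[3],q[0]]).as_matrix()
for n in ("wrist","scene","top"):
    d=imaging.get_image(n); cv2.imwrite(f"pics/{n}4.png",d["image"][:,:,::-1]); np.savez(f"{n}4.npz",**d)
    X=wcloud(d) if n=="wrist" else cloud(d)
    H=s["position"][2]+.029
    P=X.reshape(-1,3); P=P[(np.hypot(P[:,0]-s["position"][0],P[:,1]-s["position"][1])<.033)&(abs(P[:,2]-H)<.004)]
    print(n,"cup rim",len(P),np.median(P[:,2]) if len(P) else 0,circ(P) if len(P)>20 else 0, s["position"])
    hs=cv2.cvtColor(d["image"],cv2.COLOR_RGB2HSV)
    m=(hs[...,1]>110)&(abs(X[...,2]-.094)<.008)&(np.hypot(X[...,0]-.534,X[...,1]+.021)<.07)
    k,l=cv2.connectedComponents(m.astype(np.uint8))
    for i in range(1,k):
        Q=X[l==i]
        if len(Q)>8: print("  ",len(Q),np.median(Q,0).round(4))
E
```

```text
pos [ 0.53   -0.0185  0.1857] jaw -19.85 zax [-0.0112  0.0037 -0.9999] F [ 0.45  0.63 -3.14] w 0.0607 t 8.3
tool shift [-0.001   0.0045 -0.0043]
rotvec [-0.0118  0.0004  0.0026]
wrist cup rim 6693 0.21546840309056517 (array([ 0.5310085 , -0.01816126,  0.02874071]), np.float64(0.0013927718238041552)) [ 0.53003718 -0.01849049  0.18573399]
   239 [0.5153 0.02   0.0967]
   239 [ 0.5753 -0.002   0.0967]
scene cup rim 106 0.21482590382488054 (array([ 0.53169137, -0.02097646,  0.02973849]), np.float64(0.0016444558323223553)) [ 0.53003718 -0.01849049  0.18573399]
   23 [ 0.4942 -0.0396  0.0958]
   18 [0.5166 0.0185 0.0955]
   18 [ 0.5534 -0.0634  0.0968]
   21 [ 0.5764 -0.0011  0.0959]
top cup rim 79 0.21506711310417592 (array([ 0.528782  , -0.01912624,  0.0294308 ]), np.float64(0.0012040762349773337)) [ 0.53003718 -0.01849049  0.18573399]
   29 [0.514  0.0204 0.0956]
   25 [ 0.4916 -0.04    0.096 ]
```

View pics/wrist4.png

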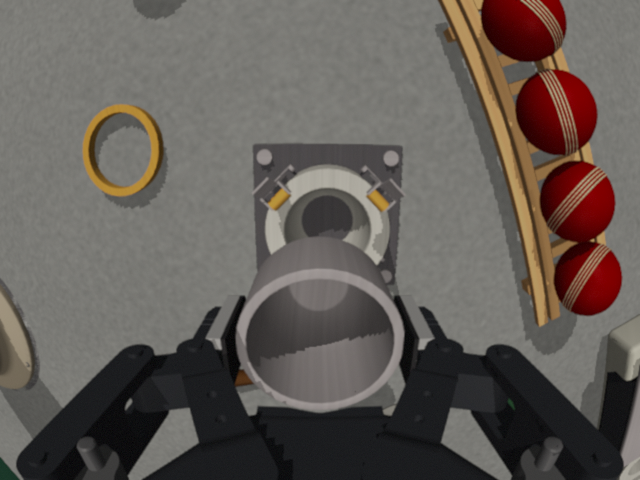

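View pics/scene4.png

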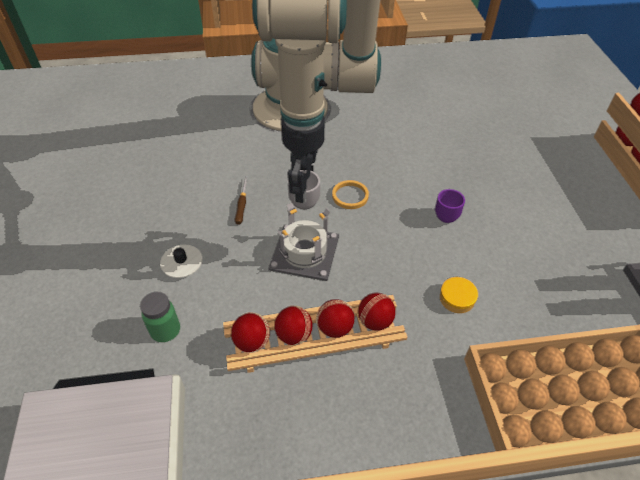

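The wrist view shows the rollers at (278,200) and (379,200) and the held cup at (320,340). From these the mould axis comes out at (0.5344,-0.021), with the angle at -20°. The cup is held about on the tool axis. I align and start down.

Call:
{"fn": "apply_moves", "kwargs": {
  "moves": [0.055,0,0.002,0,-0.006,0,0.002,0.055,0,0.001,0.004,-0.005,0,0,0.055,0,0,0.008,0,0,0,0.055,0,0,0.01,0,0,0,0.055,0,0,0.01,0,0,0,0.055,0,0,0.008,0,0,0,0.055,0,0,0.004,0,0,0,0.055,0,0,0,0,0,0]
}}

```text
clock: 9.12
position: [0.533, -0.0203, 0.1377]
ee_rot: [0.001, 0.819, 0.573, 0.0]
contact_force: [0.4, 0.3, -3.0]
width: 0.0612
```

```bash
python3 g.py 0.5335 -0.0207 0.1 -20
```

```text
pos [ 0.533  -0.0203  0.1377] jaw -20.03 zax [ 7.e-04 -9.e-04 -1.e+00] F [ 0.38  0.32 -3.04] w 0.0612 t 9.1167
tool shift [-0.0002  0.0005  0.0377]
rotvec [ 0.001   0.0006 -0.0005]
```

Call:
{"fn": "apply_moves", "kwargs": {
  "moves": [0.055,0,0,0.006,0,0,0,0.055,0,0,0.008,0,0,0,0.055,0,0,0.008,0,0,0,0.055,0,0,0.006,0,0,0,0.055,0,0,0.004,0,0,0,0.055,0,0,0.003,0,0,0,0.055,0,0,0.001,0,0,0,0.055,0,0,0,0,0,0]
}}

```text
clock: 9.78
position: [0.5336, -0.0206, 0.0979]
ee_rot: [0.001, 0.819, 0.573, 0.0]
contact_force: [-0.5, -0.9, -2.8]
width: 0.0612
```

```bash
python3 g.py 0.5335 -0.0207 0.08 -20; python3 - <<'E'
from rig import imaging,manip
from h import *
s=manip.get_state()
for n in ("wrist",):
    d=imaging.get_image(n); cv2.imwrite(f"pics/{n}5.png",d["image"][:,:,::-1])
    X=wcloud(d) if n=="wrist" else cloud(d)
    H=s["position"][2]+.029
    P=X.reshape(-1,3); P=P[(np.hypot(P[:,0]-s["position"][0],P[:,1]-s["position"][1])<.033)&(abs(P[:,2]-H)<.004)]
    print(n,"cup rim",len(P),np.median(P[:,2]),circ(P), s["position"])
    hs=cv2.cvtColor(d["image"],cv2.COLOR_RGB2HSV)
    m=(hs[...,1]>110)&(abs(X[...,2]-.094)<.008)&(np.hypot(X[...,0]-.534,X[...,1]+.021)<.07)
    k,l=cv2.connectedComponents(m.astype(np.uint8))
    for i in range(1,k):
        Q=X[l==i]
        if len(Q)>8: print("  ",len(Q),np.median(Q,0).round(4))
E
```

```text
pos [ 0.5336 -0.0206  0.0979] jaw -20.04 zax [ 0.0013 -0.001  -1.    ] F [-0.5  -0.92 -2.78] w 0.0612 t 9.7833
tool shift [-0.0002 -0.0001  0.0179]
rotvec [ 0.0016  0.0005 -0.0008]
wrist cup rim 6748 0.12767282410310218 (array([ 0.53419951, -0.02007162,  0.02874558]), np.float64(0.0013913994482476373)) [ 0.53362484 -0.0205709   0.09787875]
   579 [0.5155 0.0202 0.0967]
   573 [ 0.575  -0.0017  0.0969]
```

View pics/wrist5.png

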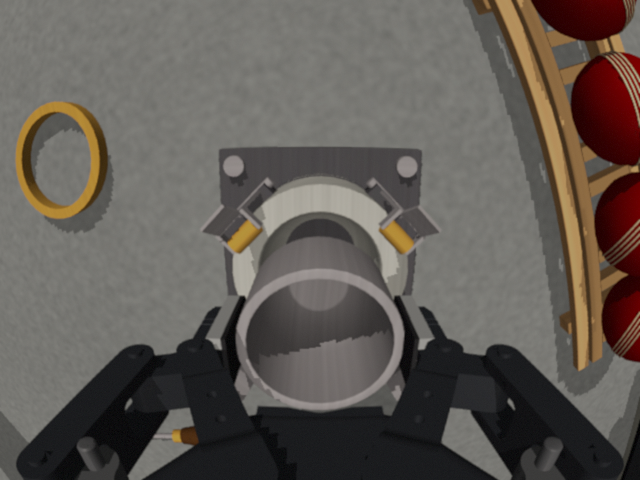

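The cup (rim (320,340)) is centred over the bowl, and the rollers at (243,235) and (398,235) are symmetric about it. I lower slowly and watch the force.

Call:
{"fn": "apply_moves", "kwargs": {
  "moves": [0.055,0,0,0.005,0,0,0,0.055,0,0,0.005,0,0,0,0.055,0,0,0.005,0,0,0,0.055,0,0,0.004,0,0,0,0.055,0,0,0.003,0,0,0,0.055,0,0,0.002,0,0,0,0.055,0,0,0,0,0,0,0.055,0,0,0,0,0,0]
}}

```text
clock: 10.5
position: [0.5345, -0.0207, 0.0722]
ee_rot: [0.002, 0.819, 0.573, 0.001]
contact_force: [0.6, 0.2, -3.0]
width: 0.0607
```

```bash
python3 g.py 0.5337 -0.0212 0.051 -20
```

```text
pos [ 0.5345 -0.0207  0.0722] jaw -20.04 zax [ 0.0034 -0.0014 -1.    ] F [ 0.55  0.2  -2.96] w 0.0607 t 10.5
tool shift [-0.0008 -0.0007  0.0212]
rotvec [ 0.0036  0.0001 -0.0008]
```

Call:
{"fn": "apply_moves", "kwargs": {
  "moves": [0.055,-0.0005,-0.0005,0.003,0.003,0,0,0.055,0,0,0.003,0,0,0,0.055,0,0,0.003,0,0,0,0.055,0,0,0.002,0,0,0,0.055,0,0,0.001,0,0,0,0.055,0,0,0.001,0,0,0,0.055,0,0,0,0,0,0,0.055,0,0,0,0,0,0]
}}

```text
clock: 11.17
position: [0.5343, -0.0207, 0.0583]
ee_rot: [0.0, 0.819, 0.573, 0.001]
contact_force: [-1.1, 0.3, -2.5]
width: 0.0612
```

```bash
python3 g.py 0.5337 -0.0212 0.051 -20
```

```text
pos [ 0.5343 -0.0207  0.0583] jaw -20.06 zax [ 1.4e-03  2.0e-04 -1.0e+00] F [-1.15  0.26 -2.53] w 0.0612 t 11.1667
tool shift [-0.0007 -0.0004  0.0073]
rotvec [ 0.0012 -0.0007 -0.001 ]
```

Call:
{"fn": "apply_moves", "kwargs": {
  "moves": [0.055,-0.0004,-0.0002,0.002,0,0,0,0.055,0,0,0.002,0,0,0,0.055,0,0,0.001,0,0,0,0.055,0,0,0.001,0,0,0,0.055,0,0,0.001,0,0,0,0.055,0,0,0,0,0,0,0.055,0,0,0,0,0,0,0.055,0,0,0,0,0,0]
}}

```text
clock: 11.83
position: [0.5343, -0.0205, 0.0513]
ee_rot: [0.0, 0.82, 0.573, 0.001]
contact_force: [-1.2, 1.0, -1.0]
width: 0.0609
```

```bash
python3 g.py 0.5337 -0.0212 0.051 -20
```

```text
pos [ 0.5343 -0.0205  0.0513] jaw -20.08 zax [ 0.0025  0.0011 -1.    ] F [-1.15  0.96 -1.04] w 0.0609 t 11.8333
tool shift [-0.0009 -0.0003  0.0003]
rotvec [ 0.0019 -0.0019 -0.0014]
```

Call:
{"fn": "apply_moves", "kwargs": {
  "moves": [0.055,0,0,0.001,0,0,0,0.055,0,0,0.001,0,0,0,0.055,0,0,0.001,0,0,0,0.055,0,0,0.001,0,0,0,0.055,0,0,0.001,0,0,0,0.055,0,0,0.001,0,0,0,0.055,0,0,0.001,0,0,0,0.055,0,0,0.001,0,0,0]
}}

```text
clock: 12.5
position: [0.5344, -0.0204, 0.0511]
ee_rot: [0.001, 0.819, 0.573, 0.002]
contact_force: [-2.2, 1.0, 5.7]
width: 0.0611
```

```bash
python3 g.py 0.5337 -0.0212 0.051 -20; python3 - <<'E'
from rig import imaging,manip
from h import *
s=manip.get_state()
for n in ("wrist","scene"):
    d=imaging.get_image(n); cv2.imwrite(f"pics/{n}6.png",d["image"][:,:,::-1])
    X=wcloud(d) if n=="wrist" else cloud(d)
    H=.08
    P=X.reshape(-1,3); P=P[(np.hypot(P[:,0]-s["position"][0],P[:,1]-s["position"][1])<.033)&(abs(P[:,2]-H)<.006)]
    print(n,"cup rim",len(P),np.median(P[:,2]),circ(P), s["position"],s["contact_force"])
E
```

```text
pos [ 0.5344 -0.0204  0.0511] jaw -20.07 zax [ 5.4e-03  4.0e-04 -1.0e+00] F [-2.18  1.03  5.65] w 0.0611 t 12.5
tool shift [-0.001  -0.0004  0.0001]
rotvec [ 0.0049 -0.0022 -0.0012]
wrist cup rim 7732 0.08075661177439383 (array([ 0.53489146, -0.01975199,  0.02877341]), np.float64(0.0014110697413779552)) [ 0.53436009 -0.02042056  0.05105761] [-2.17715693  1.02558286  5.65469087]
scene cup rim 87 0.07988468819315261 (array([ 0.53493542, -0.02271418,  0.02964081]), np.float64(0.001711992187150043)) [ 0.53436009 -0.02042056  0.05105761] [-2.17715693  1.02558286  5.65469087]
```

View pics/wrist6.png

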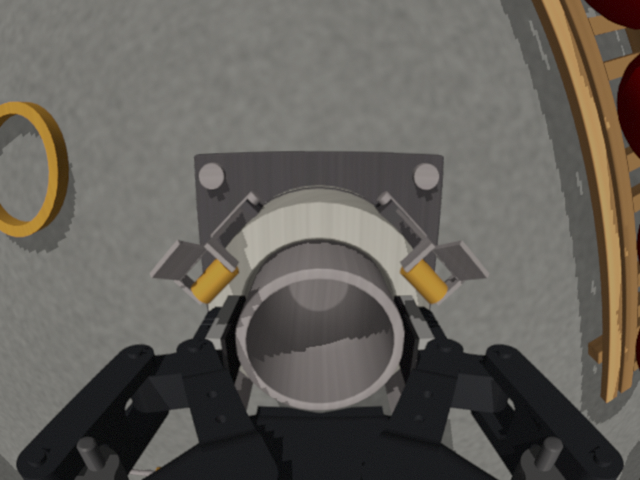

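The cup is home: it stopped at TCP 0.051 with contact force, and the rim is at 80 to 81 mm. In the picture the cup (320,340) sits inside the bowl collar. I release and rise.

Call:
{"fn": "apply_moves", "kwargs": {
  "moves": [0.07,0,0,0,0,0,0,0.08,0,0,0,0,0,0,0.0854,0,0,0,0,0,0,0.0854,0,0,0,0,0,0,0.0854,0,0,0,0,0,0,0.0854,0,0,0,0,0,0,0.0854,0,0,0,0,0,0,0.0854,0,0,0,0,0,0]
}}

```text
clock: 13.27
position: [0.5366, -0.0218, 0.0522]
ee_rot: [0.004, 0.819, 0.573, 0.004]
contact_force: [-0.3, 0.0, 0.3]
width: 0.0855
```

```bash
python3 g.py 0.5342 -0.0205 0.2 -20
```

```text
pos [ 0.5366 -0.0218  0.0522] jaw -20.03 zax [ 0.0102 -0.0021 -0.9999] F [-0.31  0.05  0.32] w 0.0855 t 13.2667
tool shift [ 0.0006 -0.0011 -0.1478]
rotvec [ 0.0103 -0.0015 -0.0006]
```

Call:
{"fn": "apply_moves", "kwargs": {
  "moves": [0.0854,0,-0.002,-0.004,0.006,0,0,0.0854,0,0,-0.01,0.003,0,0,0.0854,0,0,-0.015,0,0,0,0.0854,0,0,-0.02,0,0,0,0.0854,0,0,-0.02,0,0,0,0.0854,0,0,-0.025,0,0,0,0.0854,0,0,-0.02,0,0,0,0.0854,0,0,-0.01,0,0,0]
}}

```text
clock: 13.93
position: [0.5306, -0.0205, 0.1791]
ee_rot: [-0.005, 0.819, 0.573, -0.004]
contact_force: [1.0, 0.4, 0.2]
width: 0.0853
```

```bash
python3 g.py 0.535 -0.286 0.2 -20; python3 - <<'E'
from rig import imaging,manip
from h import *
s=manip.get_state()
for n in ("wrist","scene","top"):
    d=imaging.get_image(n); cv2.imwrite(f"pics/{n}7.png",d["image"][:,:,::-1])
    X=wcloud(d) if n=="wrist" else cloud(d)
    H=.08
    P=X.reshape(-1,3); P=P[(np.hypot(P[:,0]-.534,P[:,1]+.021)<.036)&(abs(P[:,2]-H)<.006)]
    print(n,"cup rim",len(P),np.median(P[:,2]),circ(P))
    # rim plane fit
    r=np.hypot(P[:,0]-.534,P[:,1]+.021); Q=P[abs(P[:,2]-.08)<.003]
    A=np.c_[Q[:,:2]-[.534,-.021],np.ones(len(Q))]; print(np.linalg.lstsq(A,Q[:,2],rcond=None)[0])
E
```

```text
pos [ 0.5306 -0.0205  0.1791] jaw -20.03 zax [-0.0112  0.0036 -0.9999] F [1.03 0.36 0.25] w 0.0853 t 13.9333
tool shift [-0.248   0.0948 -0.0219]
rotvec [-0.0118  0.0005 -0.0005]
wrist cup rim 1913 0.08098540178788063 (array([ 0.53474386, -0.02040779,  0.02867838]), np.float64(0.0012791484362097217))
[-0.00360289  0.00828386  0.08089037]
scene cup rim 216 0.07930362902945925 (array([ 0.53554878, -0.0222942 ,  0.0290415 ]), np.float64(0.0016284186660756163))
[0.01015522 0.00932155 0.07984664]
top cup rim 130 0.08044878510542448 (array([ 0.53186519, -0.02053569,  0.02891213]), np.float64(0.0012637582223459368))
[-0.00942127  0.01570134  0.08032126]
```

View pics/wrist7.png

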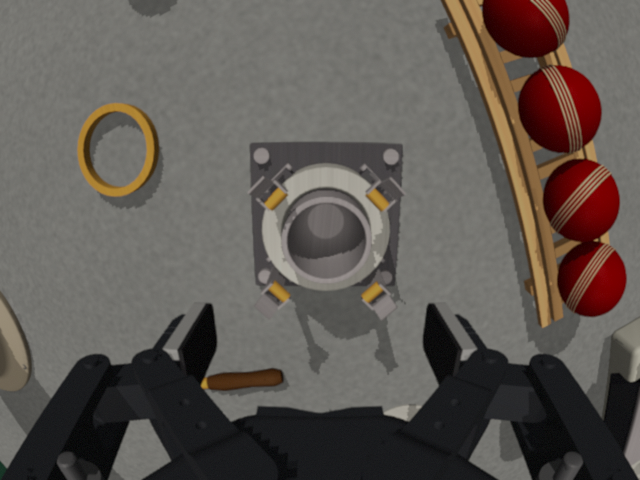

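The cup is nested level with its rim at 80 mm (image centre (325,240)), and all four rollers are at rest around it. Next is the cover.

Call:
{"fn": "apply_moves", "kwargs": {
  "moves": [0.0854,-0.015,0.006,-0.003,-0.006,0,0,0.0854,-0.03,0.011,-0.003,-0.005,0,0,0.0854,-0.038,0.015,-0.003,0,0,0,0.0854,-0.038,0.015,-0.003,0,0,0,0.0854,-0.038,0.015,0,0,0,0,0.0854,-0.038,0.015,0,0,0,0,0.0854,-0.02,0.008,0,0,0,0,0.0854,-0.008,0.003,0,0,0,0]
}}

```text
clock: 14.75
position: [0.5298, -0.2654, 0.1764]
ee_rot: [-0.01, 0.817, 0.577, -0.005]
contact_force: [0.3, 0.3, 0.4]
width: 0.0853
```

```bash
python3 g.py 0.535 -0.286 0.15 -20
```

```text
pos [ 0.5298 -0.2654  0.1764] jaw -19.56 zax [-0.0204  0.0106 -0.9997] F [0.34 0.3  0.44] w 0.0853 t 14.75
tool shift [-0.0178  0.0124  0.0261]
rotvec [-0.0228 -0.0031  0.0077]
```

Call:
{"fn": "apply_moves", "kwargs": {
  "moves": [0.0854,-0.006,0.003,0,-0.012,-0.001,0.004,0.0854,-0.005,0.003,0,-0.006,0,0.004,0.0854,-0.003,0.002,0,0,0,0,0.0854,0,0,0,0,0,0,0.0854,0,0,0,0,0,0,0.0854,0,0,0,0,0,0,0.0854,0,0,0,0,0,0,0.0854,0,0,0,0,0,0]
}}

```text
clock: 15.42
position: [0.5309, -0.2757, 0.1722]
ee_rot: [-0.007, 0.819, 0.574, -0.001]
contact_force: [-0.2, 0.1, -0.7]
width: 0.0856
```

```bash
python3 g.py 0.535 -0.286 0.15 -20; python3 - <<'E'
from rig import imaging,manip
from h import *
d=imaging.get_image("wrist"); cv2.imwrite(f"pics/wrist8.png",d["image"][:,:,::-1])
X=wcloud(d)
near=np.hypot(X[...,0]-.535,X[...,1]+.286)
D=X[(near<.06)&(X[...,2]>.0155)&(X[...,2]<.0215)]; K=X[(near<.03)&(X[...,2]>.047)&(X[...,2]<.054)]
print(len(D),len(K)); 
for Q,n in((D,'disc'),(K,'knob')):
    h=cv2.convexHull((Q[:,:2]*1e4).astype(np.float32))[:,0]/1e4
    print(n,circ(np.c_[h,h[:,0]]),cv2.minEnclosingCircle((Q[:,:2]*1e3).astype(np.float32)),np.median(Q[:,2]))
E
```

```text
pos [ 0.5309 -0.2757  0.1722] jaw -19.89 zax [-0.0093  0.0113 -0.9999] F [-0.21  0.07 -0.66] w 0.0856 t 15.4167
tool shift [-0.0084  0.0077  0.022 ]
rotvec [-0.0126 -0.0075  0.0019]
7359 813
disc (array([ 0.5357978 , -0.28622633,  0.04399714]), np.float64(0.0002659672845795134)) ((535.65185546875, -286.24652099609375), 44.43168258666992) 0.019165428535656493
knob (array([ 0.53564334, -0.28593376,  0.01249393]), np.float64(0.00026869703247127435)) ((535.3494262695312, -286.0618591308594), 12.961199760437012) 0.05028220000033829
```

View pics/wrist8.png

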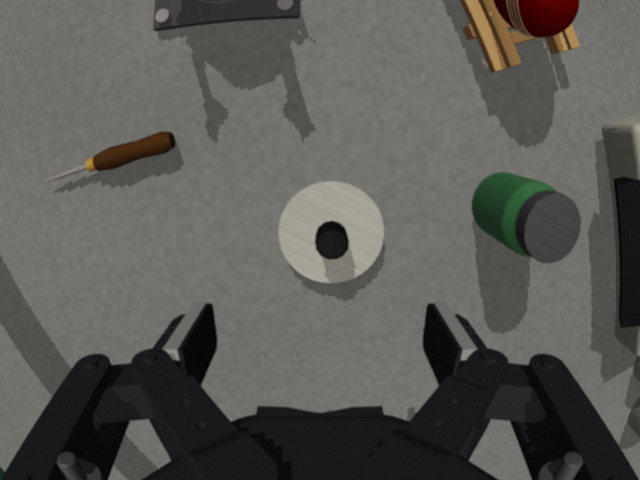

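The cover is standing on its plug, with the disc at (331,232) and the knob at (332,240). The jar at (510,215) is well clear of the right finger. I align and descend.

Call:
{"fn": "apply_moves", "kwargs": {
  "moves": [0.0854,-0.005,0.004,0.005,-0.008,-0.005,0.001,0.0854,-0.003,0.003,0.01,-0.004,-0.002,0,0.0854,0,0,0.012,0,0,0,0.0854,0,0,0.012,0,0,0,0.0854,0,0,0.012,0,0,0,0.0854,0,0,0.01,0,0,0,0.0854,0,0,0.006,0,0,0,0.0854,0,0,0,0,0,0]
}}

```text
clock: 16.13
position: [0.5372, -0.2877, 0.1026]
ee_rot: [0.004, 0.818, 0.575, 0.001]
contact_force: [-0.1, -0.1, -0.2]
width: 0.085
```

```bash
python3 g.py 0.535 -0.2864 0.02 -20
```

```text
pos [ 0.5372 -0.2877  0.1026] jaw -19.84 zax [ 0.006  -0.0056 -1.    ] F [-0.06 -0.07 -0.22] w 0.085 t 16.1333
tool shift [ 0.0008 -0.0031  0.0825]
rotvec [0.0076 0.0032 0.0028]
```

Call:
{"fn": "apply_moves", "kwargs": {
  "moves": [0.0854,0,-0.002,0.005,0.005,0.002,0.002,0.0854,0,0,0.008,0,0,0,0.0854,0,0,0.01,0,0,0,0.0854,0,0,0.01,0,0,0,0.0854,0,0,0.01,0,0,0,0.0854,0,0,0.006,0,0,0,0.0854,0,0,0.003,0,0,0,0.0854,0,0,0,0,0,0]
}}

```text
clock: 16.8
position: [0.5359, -0.2877, 0.0458]
ee_rot: [0.002, 0.819, 0.574, 0.0]
contact_force: [-0.9, -0.2, -0.6]
width: 0.0853
```

```bash
python3 g.py 0.535 -0.2864 0.02 -20
```

```text
pos [ 0.5359 -0.2877  0.0458] jaw -19.97 zax [ 0.003  -0.0028 -1.    ] F [-0.85 -0.21 -0.61] w 0.0853 t 16.8
tool shift [ 0.001  -0.0014  0.0257]
rotvec [0.0038 0.0016 0.0006]
```

Call:
{"fn": "apply_moves", "kwargs": {
  "moves": [0.0854,0.0005,-0.001,0.004,0.003,0.001,0,0.0854,0.0005,0,0.004,0,0,0,0.0854,0,0,0.004,0,0,0,0.0854,0,0,0.004,0,0,0,0.0854,0,0,0.003,0,0,0,0.0854,0,0,0.002,0,0,0,0.0854,0,0,0,0,0,0,0.0854,0,0,0,0,0,0]
}}

```text
clock: 17.47
position: [0.5362, -0.2868, 0.0233]
ee_rot: [0.001, 0.819, 0.574, 0.0]
contact_force: [0.4, -0.0, -0.3]
width: 0.0852
```

```bash
python3 g.py 0.535 -0.2864 0.02 -20
```

```text
pos [ 0.5362 -0.2868  0.0233] jaw -19.96 zax [ 0.002  -0.0018 -1.    ] F [ 0.39 -0.03 -0.34] w 0.0852 t 17.4667
tool shift [ 0.     -0.0012  0.0033]
rotvec [0.0025 0.001  0.0007]
```

Call:
{"fn": "apply_moves", "kwargs": {
  "moves": [0.0854,0,-0.001,0.002,0.002,0,0,0.0854,0,0,0.001,0,0,0,0.04,0,0,0,0,0,0,0.04,0,0,0,0,0,0,0.04,0,0,0,0,0,0,0.04,0,0,0,0,0,0,0.04,0,0,0,0,0,0,0.04,0,0,0,0,0,0]
}}

```text
clock: 18.13
position: [0.5357, -0.2868, 0.0208]
ee_rot: [0.001, 0.819, 0.574, -0.0]
contact_force: [0.4, -1.0, 0.1]
width: 0.0398
```

```bash
python3 g.py 0.535 -0.2864 0.02 -20; python3 - <<'E'
from rig import imaging
import cv2
d=imaging.get_image("wrist"); cv2.imwrite(f"pics/wrist9.png",d["image"][:,:,::-1])
E
```

```text
pos [ 0.5357 -0.2868  0.0208] jaw -19.96 zax [ 0.0014 -0.002  -1.    ] F [ 0.41 -0.95  0.11] w 0.0398 t 18.1333
tool shift [ 0.0002 -0.0008  0.0008]
rotvec [0.002  0.0014 0.0006]
```

View pics/wrist9.png

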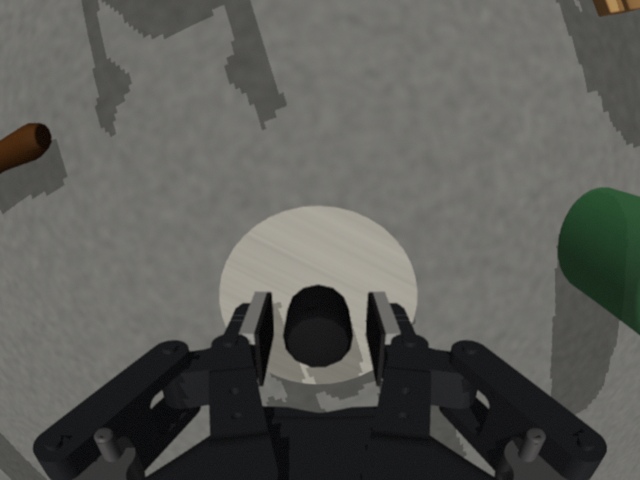

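The knob at (318,335) is midway between the pads at (262,340) and (375,340). I close fully.

Call:
{"fn": "apply_moves", "kwargs": {
  "moves": [0.02,0,0,0,0,0,0,0.02,0,0,0,0,0,0,0.02,0,0,0,0,0,0,0.02,0,0,0,0,0,0,0.02,0,0,0,0,0,0,0.02,0,0,0,0,0,0,0.02,0,0,0,0,0,0,0.02,0,0,-0.002,0,0,0],
  "newtons": 80
}}

```text
clock: 18.85
position: [0.5354, -0.2867, 0.0227]
ee_rot: [0.001, 0.819, 0.574, -0.0]
contact_force: [0.5, -0.1, -2.5]
width: 0.0235
```

```bash
python3 g.py 0.535 -0.2864 0.2 -20
```

```text
pos [ 0.5354 -0.2867  0.0227] jaw -19.96 zax [ 9.0e-04 -1.7e-03 -1.0e+00] F [ 0.51 -0.1  -2.47] w 0.0235 t 18.85
tool shift [-1.000e-04 -2.000e-04 -1.773e-01]
rotvec [0.0014 0.0013 0.0007]
```

Call:
{"fn": "apply_moves", "kwargs": {
  "moves": [0.02,0,0,-0.008,0,0,0,0.02,0,0,-0.016,0,0,0,0.02,0,0,-0.025,0,0,0,0.02,0,0,-0.03,0,0,0,0.02,0,0,-0.03,0,0,0,0.02,0,0,-0.025,0,0,0,0.02,0,0,-0.012,0,0,0,0.02,0,0,-0.004,0,0,0]
}}

```text
clock: 19.52
position: [0.5325, -0.2844, 0.1783]
ee_rot: [-0.004, 0.819, 0.574, -0.002]
contact_force: [0.6, -0.1, -1.4]
width: 0.0239
```

```bash
python3 g.py 0.534 -0.021 0.19 -20
```

```text
pos [ 0.5325 -0.2844  0.1783] jaw -19.96 zax [-0.0077  0.0043 -1.    ] F [ 0.61 -0.12 -1.41] w 0.0239 t 19.5167
tool shift [ 0.2482 -0.0886 -0.0106]
rotvec [-0.0087 -0.0014  0.0007]
```

Call:
{"fn": "apply_moves", "kwargs": {
  "moves": [0.02,0.014,-0.005,-0.002,-0.005,0,0,0.02,0.028,-0.01,-0.002,-0.003,0,0,0.02,0.036,-0.013,-0.002,0,0,0,0.02,0.038,-0.014,-0.002,0,0,0,0.02,0.038,-0.014,0,0,0,0,0.02,0.036,-0.013,0,0,0,0,0.02,0.022,-0.008,0,0,0,0,0.02,0.008,-0.003,0,0,0,0]
}}

```text
clock: 20.18
position: [0.5267, -0.0383, 0.1815]
ee_rot: [-0.005, 0.821, 0.57, -0.001]
contact_force: [-0.6, 0.9, -1.3]
width: 0.0238
```

```bash
python3 g.py 0.534 -0.021 0.18 -20
```

```text
pos [ 0.5267 -0.0383  0.1815] jaw -20.46 zax [-0.0075  0.006  -1.    ] F [-0.62  0.91 -1.32] w 0.0238 t 20.1833
tool shift [0.0188 0.0008 0.0016]
rotvec [-0.0091 -0.0031 -0.0081]
```

Call:
{"fn": "apply_moves", "kwargs": {
  "moves": [0.02,0.008,0,0,-0.006,-0.002,-0.005,0.02,0.006,0,0,-0.003,0,-0.002,0.02,0.003,0,0,0,0,0,0.02,0,0,0,0,0,0,0.02,0,0,0,0,0,0,0.02,0,0,0,0,0,0,0.02,0,0,0,0,0,0,0.02,0,0,0,0,0,0]
}}

```text
clock: 20.85
position: [0.5311, -0.0223, 0.1786]
ee_rot: [-0.001, 0.819, 0.573, -0.002]
contact_force: [-0.4, -0.2, -1.3]
width: 0.0243
```

```bash
cat > chk.py <<'E'
import sys
from rig import imaging,manip
from h import *
from scipy.spatial.transform import Rotation as Ro
tag=sys.argv[1]
s=manip.get_state(); q=s["ee_rot"]; R=Ro.from_quat([q[1],q[2],q[3],q[0]]).as_matrix(); p=s["position"]
dz=p-R[:,2]*(-.0028+.0) # disc top ~2.8 mm behind? TCP is 2.8 above disc top
for n in ("wrist","scene","top"):
    d=imaging.get_image(n); cv2.imwrite(f"pics/{n}{tag}.png",d["image"][:,:,::-1])
    X=wcloud(d) if n=="wrist" else cloud(d)
    r=np.hypot(X[...,0]-p[0],X[...,1]-p[1]); m=(r<.052)&(abs(X[...,2]-(p[2]-.0028))<.006)
    Q=X[m]
    if len(Q)>40:
        h=cv2.convexHull((Q[:,:2]*1e4).astype(np.float32))[:,0]/1e4
        A=np.c_[Q[:,:2]-p[:2],np.ones(len(Q))]; c=np.linalg.lstsq(A,Q[:,2],rcond=None)[0]
        print(n,"disc",len(Q),circ(np.c_[h,h[:,0]],.044),"plane",c.round(4))
    hs=cv2.cvtColor(d["image"],cv2.COLOR_RGB2HSV)
    m=(hs[...,1]>110)&(abs(X[...,2]-.094)<.008)&(np.hypot(X[...,0]-.534,X[...,1]+.021)<.07)
    k,l=cv2.connectedComponents(m.astype(np.uint8))
    for i in range(1,k):
        Q=X[l==i]
        if len(Q)>8: print("  roller",len(Q),np.median(Q,0).round(4))
E
python3 g.py 0.534 -0.021 0.18 -20; python3 chk.py A
```

```text
pos [ 0.5311 -0.0223  0.1786] jaw -20.05 zax [-4.8e-03 -7.0e-04 -1.0e+00] F [-0.43 -0.15 -1.34] w 0.0243 t 20.85
tool shift [ 0.0022  0.0023 -0.0014]
rotvec [-0.0042  0.0023 -0.0008]
wrist disc 17192 (array([ 0.53171582, -0.02162966]), np.float64(0.00015222795298883835)) plane [-6.200e-03  1.000e-04  1.766e-01]
  roller 250 [0.5152 0.02   0.0968]
  roller 251 [ 0.5752 -0.002   0.0968]
scene disc 816 (array([ 0.53234053, -0.02268748]), np.float64(0.0008272824732671662)) plane [-0.004   0.0022  0.1758]
  roller 11 [ 0.4973 -0.042   0.0944]
  roller 18 [0.5166 0.0187 0.0951]
  roller 19 [ 0.552  -0.0632  0.0949]
  roller 20 [ 0.5763 -0.001   0.095 ]
top disc 813 (array([ 0.53028701, -0.02127472]), np.float64(0.000536198845218765)) plane [-0.0074  0.0005  0.1757]
  roller 29 [0.5141 0.0204 0.0965]
  roller 28 [ 0.4922 -0.0392  0.0959]
```

View pics/wristA.png

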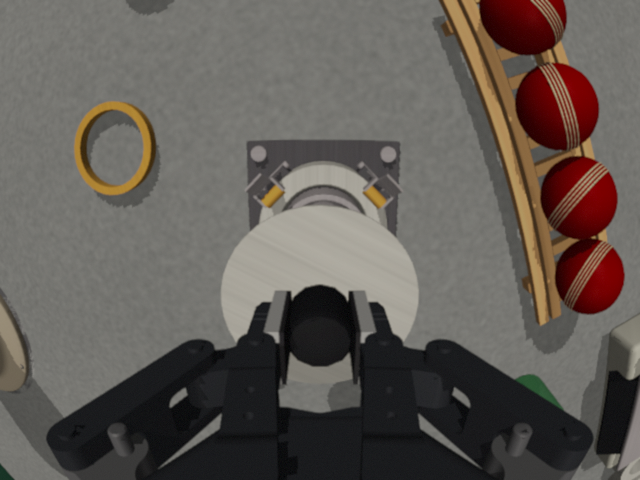

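The disc at (320,290) is held square and is parallel to the tool. I align to the cup axis and descend to just above the rollers.

Call:
{"fn": "apply_moves", "kwargs": {
  "moves": [0.02,0.002,0.002,0.004,-0.003,0.002,0,0.02,0,0,0.008,0,0,0,0.02,0,0,0.009,0,0,0,0.02,0,0,0.009,0,0,0,0.02,0,0,0.008,0,0,0,0.02,0,0,0.005,0,0,0,0.02,0,0,0.002,0,0,0,0.02,0,0,0,0,0,0]
}}

```text
clock: 21.67
position: [0.5326, -0.0206, 0.1275]
ee_rot: [-0.002, 0.819, 0.573, -0.001]
contact_force: [-0.5, -0.0, -1.4]
width: 0.0235
```

```bash
python3 g.py 0.534 -0.021 0.11 -20
```

```text
pos [ 0.5326 -0.0206  0.1275] jaw -20.04 zax [-0.0038  0.001  -1.    ] F [-0.52 -0.02 -1.39] w 0.0235 t 21.6667
tool shift [0.0001 0.0016 0.0175]
rotvec [-0.0039  0.0004 -0.0008]
```

Call:
{"fn": "apply_moves", "kwargs": {
  "moves": [0.02,0,0.001,0.002,-0.003,0,-0.001,0.02,0,0.0005,0.003,0,0,0,0.02,0,0,0.003,0,0,0,0.02,0,0,0.003,0,0,0,0.02,0,0,0.002,0,0,0,0.02,0,0,0.001,0,0,0,0.02,0,0,0,0,0,0,0.02,0,0,0,0,0,0]
}}

```text
clock: 22.33
position: [0.5351, -0.0213, 0.1129]
ee_rot: [0.001, 0.819, 0.574, 0.001]
contact_force: [-0.3, 0.3, -1.0]
width: 0.0241
```

```bash
python3 g.py 0.534 -0.021 0.106 -20; python3 chk.py B
```

```text
pos [ 0.5351 -0.0213  0.1129] jaw -19.97 zax [ 1.6e-03 -5.0e-04 -1.0e+00] F [-0.33  0.33 -1.01] w 0.0241 t 22.3333
tool shift [-0.0001 -0.0012  0.0069]
rotvec [ 0.0017 -0.      0.0004]
wrist disc 17181 (array([ 0.53574367, -0.02059278]), np.float64(0.00023364400209202634)) plane [0.0005 0.0004 0.1108]
  roller 389 [0.515  0.0207 0.0969]
  roller 274 [ 0.5765 -0.0006  0.0967]
scene disc 754 (array([ 0.5368342 , -0.02130231]), np.float64(0.0008371608333968496)) plane [0.     0.0022 0.11  ]
  roller 19 [ 0.5528 -0.0635  0.0958]
  roller 20 [ 0.5756 -0.001   0.0946]
top disc 667 (array([ 0.53398498, -0.02033395]), np.float64(0.000560779774753387)) plane [-0.0095  0.0021  0.1098]
  roller 26 [0.5134 0.0205 0.0958]
  roller 23 [ 0.4918 -0.0399  0.0958]
```

View pics/wristB.png

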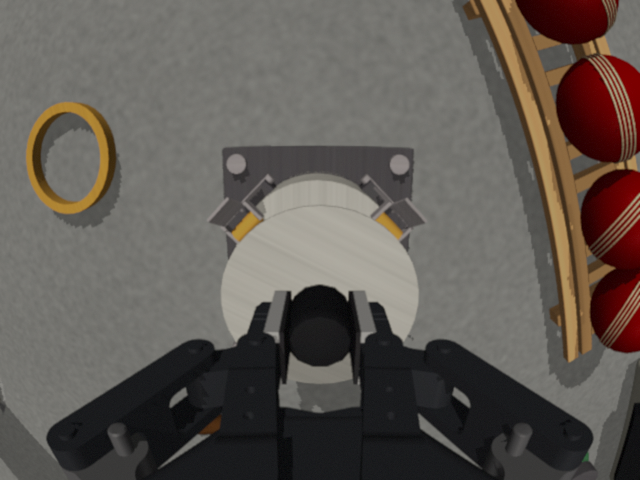

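The disc is about 1 mm to one side: the left roller at (243,222) shows more than the right one at (390,222). I correct that and go down.

Call:
{"fn": "apply_moves", "kwargs": {
  "moves": [0.02,0,-0.001,0.001,0.001,0,0,0.02,0,0,0.002,0,0,0,0.02,0,0,0.002,0,0,0,0.02,0,0,0.001,0,0,0,0.02,0,0,0.001,0,0,0,0.02,0,0,0,0,0,0,0.02,0,0,0,0,0,0,0.02,0,0,0,0,0,0]
}}

```text
clock: 23.15
position: [0.5343, -0.0209, 0.1054]
ee_rot: [0.0, 0.819, 0.574, 0.0]
contact_force: [-1.3, -0.9, -2.5]
width: 0.0237
```

```bash
python3 g.py 0.534 -0.021 0.0908 -20; python3 chk.py C
```

```text
pos [ 0.5343 -0.0209  0.1054] jaw -19.97 zax [ 1.2e-03 -2.0e-04 -1.0e+00] F [-1.29 -0.89 -2.46] w 0.0237 t 23.15
tool shift [-0.0002 -0.0002  0.0146]
rotvec [ 0.0012 -0.0002  0.0005]
wrist disc 17681 (array([ 0.53499238, -0.02021149]), np.float64(0.002606692067833288)) plane [-0.0018 -0.0074  0.1033]
  roller 351 [0.5149 0.0213 0.0968]
  roller 308 [ 0.5766 -0.0012  0.0967]
scene disc 766 (array([ 0.53605498, -0.02070838]), np.float64(0.002642457780136858)) plane [-0.0031  0.0026  0.1025]
  roller 20 [ 0.5539 -0.0634  0.0964]
  roller 20 [ 0.5762 -0.0011  0.0952]
top disc 670 (array([ 0.53089873, -0.01892096]), np.float64(0.0012039269790520292)) plane [ 0.0166 -0.0041  0.1026]
  roller 18 [0.513  0.0219 0.0956]
  roller 21 [ 0.4913 -0.0399  0.0966]
```

Call:
{"fn": "apply_moves", "kwargs": {
  "moves": [0.02,-0.0003,-0.0003,0.001,0.001,0,0,0.02,0,0,0.001,0,0,0,0.02,0,0,0.001,0,0,0,0.02,0,0,0.001,0,0,0,0.02,0,0,0.001,0,0,0,0.02,0,0,0.001,0,0,0,0.02,0,0,0.001,0,0,0,0.02,0,0,0.001,0,0,0]
}}

```text
clock: 23.97
position: [0.5339, -0.0214, 0.1018]
ee_rot: [0.001, 0.819, 0.574, 0.001]
contact_force: [-2.0, -0.7, 5.7]
width: 0.0237
```

```bash
python3 g.py 0.534 -0.021 0.0908 -20
```

```text
pos [ 0.5339 -0.0214  0.1018] jaw -19.96 zax [ 0.0024 -0.001  -1.    ] F [-1.97 -0.75  5.69] w 0.0237 t 23.9667
tool shift [ 0.0005 -0.0001  0.011 ]
rotvec [0.0026 0.0001 0.0008]
```

Contact came 11 mm above home, as described for the rollers. I push harder, straight down.

Call:
{"fn": "apply_moves", "kwargs": {
  "moves": [0.02,0,0,0.0015,0.002,0,0,0.02,0,0,0.0015,0,0,0,0.02,0,0,0.0015,0,0,0,0.02,0,0,0.0015,0,0,0,0.02,0,0,0.0015,0,0,0,0.02,0,0,0.0015,0,0,0,0.02,0,0,0.0015,0,0,0,0.02,0,0,0.0015,0,0,0]
}}

```text
clock: 24.63
position: [0.5341, -0.0215, 0.1016]
ee_rot: [0.003, 0.819, 0.574, 0.002]
contact_force: [-3.5, 1.0, 9.0]
width: 0.0237
```

```bash
python3 g.py 0.534 -0.021 0.0908 -20; python3 chk.py D
```

```text
pos [ 0.5341 -0.0215  0.1016] jaw -19.94 zax [ 0.0072 -0.0018 -1.    ] F [-3.45  1.02  9.04] w 0.0237 t 24.6333
tool shift [ 0.0005 -0.0003  0.0108]
rotvec [ 0.0074 -0.0007  0.0011]
wrist disc 18343 (array([ 0.53501318, -0.02039771]), np.float64(0.003587865491538626)) plane [ 0.003  -0.0085  0.0995]
  roller 390 [0.5148 0.0213 0.0969]
  roller 374 [ 0.5767 -0.0012  0.097 ]
scene disc 802 (array([ 0.53596789, -0.0212428 ]), np.float64(0.004916754890514172)) plane [0.0025 0.0012 0.0987]
  roller 16 [ 0.5535 -0.0639  0.0956]
  roller 19 [ 0.5771 -0.0011  0.0952]
top disc 695 (array([ 0.5268186 , -0.01817309]), np.float64(0.002025853146960793)) plane [ 0.0224 -0.0066  0.0987]
  roller 20 [0.5134 0.0219 0.0962]
  roller 18 [ 0.4913 -0.04    0.0963]
```

View pics/wristD.png

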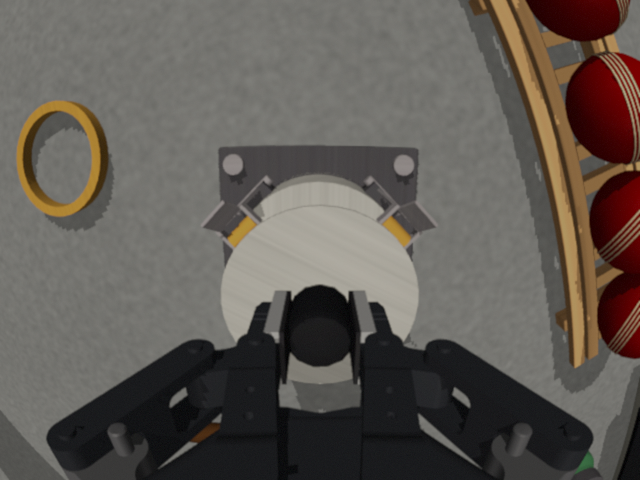

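Call:
{"fn": "apply_moves", "kwargs": {
  "moves": [0.02,0,-0.0005,0.002,0.005,0,0,0.02,0,0,0.002,0.002,0,0,0.02,0,0,0.0025,0.001,0,0,0.02,0,0,0.0025,0.001,0,0,0.02,0,0,0.0025,0.001,0,0,0.02,0,0,0.0025,0.001,0,0,0.02,0,0,0.0025,0.001,0,0,0.02,0,0,0.0025,0.001,0,0]
}}

```text
clock: 25.45
position: [0.535, -0.0217, 0.1009]
ee_rot: [0.002, 0.818, 0.575, 0.003]
contact_force: [-6.1, 0.2, 15.4]
width: 0.0237
```

```bash
python3 g.py 0.534 -0.021 0.0908 -20
```

```text
pos [ 0.535  -0.0217  0.1009] jaw -19.87 zax [ 7.e-03 -3.e-04 -1.e+00] F [-6.14  0.2  15.4 ] w 0.0237 t 25.45
tool shift [ 0.0003 -0.0013  0.0101]
rotvec [ 0.0067 -0.0021  0.0023]
```

17 N with almost no travel is more than it should take here. I stop to look before pushing further.

```bash
python3 chk.py E; python3 - <<'E'
import cv2,numpy as np
a=cv2.imread("pics/topE.png")[205:315,280:390]; b=cv2.imread("pics/sceneE.png")[180:290,250:360]
cv2.imwrite("pics/cropE.png",np.hstack([cv2.resize(x,(400,400),interpolation=cv2.INTER_CUBIC) for x in (a,b)]))
cv2.imwrite("pics/cropEw.png",cv2.resize(cv2.imread("pics/wristE.png")[130:400,180:460],(800,771))[:600])
from rig import manip
s=manip.get_state(); print(s["moment"],s["contact_force"])
E
```

```text
wrist disc 18421 (array([ 0.53577237, -0.02025126]), np.float64(0.003677935907774991)) plane [ 0.0052 -0.0036  0.0989]
  roller 407 [ 0.5776 -0.0006  0.0971]
  roller 423 [0.5149 0.0211 0.0969]
scene disc 806 (array([ 0.53683403, -0.02143331]), np.float64(0.004643121448464068)) plane [0.0032 0.0004 0.0981]
  roller 17 [ 0.556  -0.0645  0.097 ]
  roller 20 [ 5.793e-01 -2.000e-04  9.540e-02]
top disc 705 (array([ 0.52626672, -0.01761269]), np.float64(0.0037401554457823973)) plane [ 0.0269 -0.0017  0.0981]
  roller 22 [0.5135 0.0219 0.0964]
  roller 21 [ 0.4915 -0.04    0.096 ]
[ 0.12879197  0.66850422 -0.00212666] [-4.44815693  0.90006763 14.73283993]
```

View pics/cropE.png

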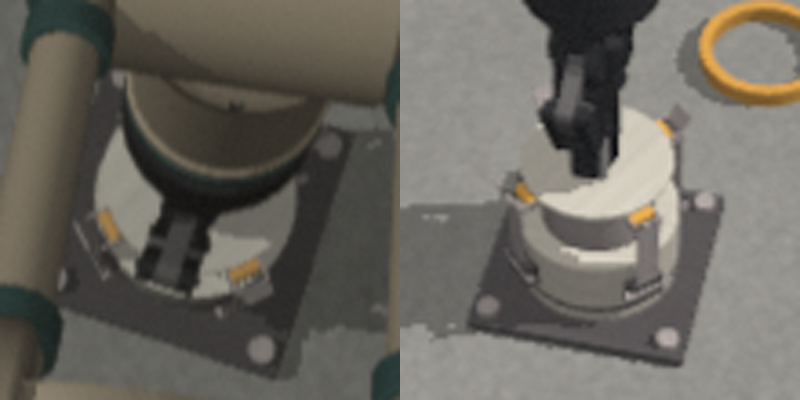

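View pics/cropEw.png

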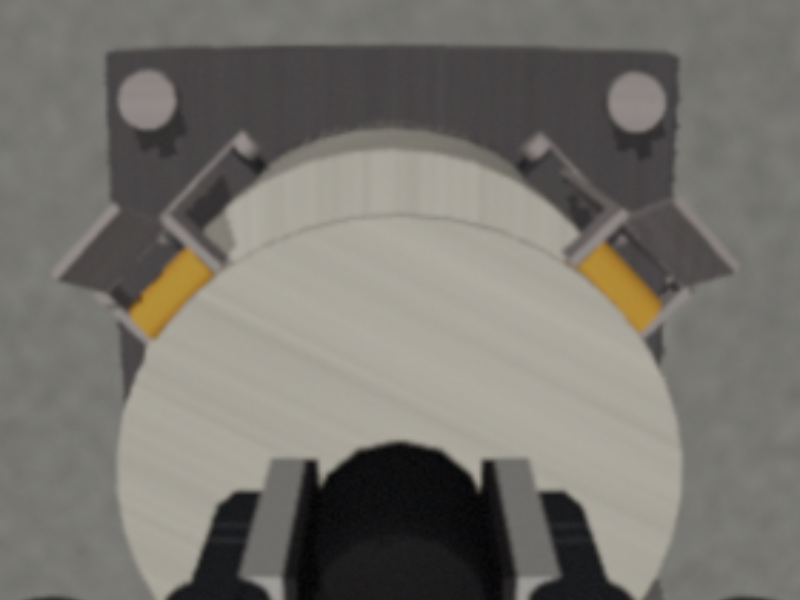

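The +x rollers are pushed out about 2.7 mm and the -x ones about 0, so the cover is about 1.3 mm too far along +x (tool +y). I ease the push, recentre, and press again.

Call:
{"fn": "apply_moves", "kwargs": {
  "moves": [0.02,0,-0.001,-0.001,0.006,0,0,0.02,0,-0.001,-0.001,0.004,0,0,0.02,0,-0.0005,0,0.001,0,0,0.02,0,0,0,0,0,0,0.02,0,0,0,0,0,0,0.02,0,0,0,0,0,0,0.02,0,0,0,0,0,0,0.02,0,0,0,0,0,0]
}}

```text
clock: 26.27
position: [0.5327, -0.0208, 0.1029]
ee_rot: [-0.002, 0.819, 0.574, -0.0]
contact_force: [0.4, -1.0, -0.9]
width: 0.024
```

```bash
python3 g.py 0.534 -0.021 0.0908 -20; python3 chk.py F
```

```text
pos [ 0.5327 -0.0208  0.1029] jaw -19.87 zax [-0.0029  0.0036 -1.    ] F [ 0.43 -0.95 -0.88] w 0.024 t 26.2667
tool shift [0.0002 0.0013 0.0121]
rotvec [-0.004  -0.0024  0.0023]
wrist disc 18209 (array([ 0.53357447, -0.01961839]), np.float64(0.003688565889450087)) plane [-0.0075 -0.0058  0.1008]
  roller 296 [0.5146 0.0218 0.0966]
  roller 400 [ 0.5761 -0.0013  0.0969]
scene disc 792 (array([ 0.53490974, -0.02069441]), np.float64(0.004742118537485047)) plane [-0.0113  0.0098  0.0999]
  roller 19 [ 0.5528 -0.0635  0.0955]
  roller 20 [ 0.5761 -0.0019  0.0961]
top disc 710 (array([ 0.52727013, -0.01815418]), np.float64(0.0025925635705692602)) plane [ 0.0251 -0.0042  0.1002]
  roller 15 [0.5124 0.022  0.0965]
  roller 16 [ 0.4912 -0.0407  0.097 ]
```

Call:
{"fn": "apply_moves", "kwargs": {
  "moves": [0.02,0,0.001,0.001,-0.002,0,0,0.02,0,0,0.001,-0.001,0,0,0.02,0,0,0.0015,0,0,0,0.02,0,-0.0001,0.002,0.002,0,0,0.02,0,-0.0002,0.002,0.002,0,0,0.02,0,-0.0003,0.002,0.002,0,0,0.02,0,-0.0003,0.002,0.002,0,0,0.02,0,-0.0003,0.002,0.002,0,0]
}}

```text
clock: 27.08
position: [0.5341, -0.0215, 0.1015]
ee_rot: [-0.001, 0.818, 0.575, 0.001]
contact_force: [-4.6, -0.1, 11.7]
width: 0.0237
```

```bash
python3 g.py 0.5337 -0.0213 0.0908 -20; python3 chk.py G
```

```text
pos [ 0.5341 -0.0215  0.1015] jaw -19.83 zax [-4.0e-04  3.1e-03 -1.0e+00] F [-4.62 -0.1  11.72] w 0.0237 t 27.0833
tool shift [-0.     -0.0005  0.0107]
rotvec [-0.0014 -0.0028  0.0029]
wrist disc 18348 (array([ 0.53523426, -0.02004006]), np.float64(0.003837791566190052)) plane [-0.0026 -0.0034  0.0994]
  roller 390 [0.5148 0.0213 0.0969]
  roller 387 [ 0.5769 -0.0009  0.0969]
scene disc 798 (array([ 0.53679681, -0.02173824]), np.float64(0.004207316330425505)) plane [-0.0032  0.0042  0.0985]
  roller 17 [ 0.5549 -0.0641  0.096 ]
  roller 19 [ 0.5774 -0.001   0.0954]
top disc 724 (array([ 0.5271755, -0.0182385]), np.float64(0.0019895128905535286)) plane [ 0.0233 -0.0029  0.0987]
  roller 18 [0.5134 0.0219 0.096 ]
  roller 18 [ 0.4913 -0.04    0.0955]
```

Lateral force Fx = -4.6 N says the cover should sit a little further toward -x. I shift it and press a bit harder.

Call:
{"fn": "apply_moves", "kwargs": {
  "moves": [0.02,0,-0.001,0.0015,0.002,0.001,0.001,0.02,0,-0.0008,0.002,0.002,0.001,0,0.02,0,-0.0008,0.002,0.001,0,0,0.02,0,-0.0007,0.0025,0.002,0,0,0.02,0,-0.0006,0.0025,0.002,0,0,0.02,0,-0.0006,0.003,0.002,0,0,0.02,0,-0.0006,0.003,0.002,0,0,0.02,0,-0.0006,0.003,0.002,0,0]
}}

```text
clock: 27.9
position: [0.535, -0.0215, 0.1008]
ee_rot: [0.001, 0.818, 0.575, 0.005]
contact_force: [-5.6, -0.3, 17.6]
width: 0.024
```

```bash
python3 g.py 0.5337 -0.0213 0.0908 -20; python3 chk.py H
```

```text
pos [ 0.535  -0.0215  0.1008] jaw -19.82 zax [ 0.0087  0.0039 -1.    ] F [-5.64 -0.31 17.59] w 0.024 t 27.9
tool shift [-0.0003 -0.0013  0.01  ]
rotvec [ 0.0068 -0.0066  0.0032]
wrist disc 18382 (array([ 0.53583146, -0.02020317]), np.float64(0.0036776618602754278)) plane [0.0069 0.002  0.0988]
  roller 397 [ 0.5777 -0.0007  0.097 ]
  roller 409 [0.5147 0.0211 0.0969]
scene disc 800 (array([ 0.53787215, -0.02207778]), np.float64(0.004432887491357634)) plane [-0.0008  0.0097  0.0979]
  roller 17 [ 0.556  -0.0653  0.0972]
  roller 20 [ 5.789e-01 -2.000e-04  9.560e-02]
top disc 706 (array([ 0.52676683, -0.01806958]), np.float64(0.0012440739264801017)) plane [0.0208 0.0075 0.0977]
  roller 23 [0.5128 0.0219 0.0961]
  roller 22 [ 0.4914 -0.0399  0.0964]
```

Pressing down makes the arm creep toward +x because of its compliance. I have to command a steady counter-shift along tool -y and a counter-tilt while pressing.

Call:
{"fn": "apply_moves", "kwargs": {
  "moves": [0.02,0,-0.0015,-0.001,0.006,-0.004,0.001,0.02,0,-0.0005,0,0.002,-0.002,0.001,0.02,0,-0.001,0.001,0.002,0,0,0.02,0,-0.001,0.0015,0.003,0,0,0.02,0,-0.0013,0.002,0.004,0,0,0.02,0,-0.0015,0.002,0.004,0,0,0.02,0,-0.0015,0.002,0.004,0,0,0.02,0,-0.0015,0.002,0.004,0,0]
}}

```text
clock: 28.72
position: [0.5338, -0.0211, 0.1013]
ee_rot: [-0.001, 0.819, 0.574, 0.0]
contact_force: [-1.8, -0.4, 13.2]
width: 0.024
```

```bash
python3 g.py 0.5337 -0.0213 0.0908 -20; python3 chk.py I
```

```text
pos [ 0.5338 -0.0211  0.1013] jaw -19.89 zax [-3.0e-04  1.7e-03 -1.0e+00] F [-1.8  -0.35 13.19] w 0.024 t 28.7167
tool shift [-0.0003 -0.      0.0105]
rotvec [-0.0008 -0.0015  0.002 ]
wrist disc 18363 (array([ 0.53470123, -0.01971787]), np.float64(0.0036930262972572395)) plane [-0.0032 -0.0029  0.0993]
  roller 387 [0.5146 0.0217 0.0969]
  roller 397 [ 0.5768 -0.0012  0.097 ]
scene disc 800 (array([ 0.53765899, -0.02212024]), np.float64(0.0042089618617313735)) plane [-0.0011  0.0061  0.0983]
  roller 16 [ 0.5535 -0.0639  0.0966]
  roller 19 [ 0.5775 -0.001   0.0954]
top disc 725 (array([ 0.52759679, -0.01803674]), np.float64(0.00233338925607426)) plane [ 0.022  -0.0031  0.0986]
  roller 23 [0.5128 0.022  0.0954]
  roller 18 [ 0.4913 -0.0401  0.0966]
```

Now it is centred and level with Fx small. I keep the ratio and ramp up.

Call:
{"fn": "apply_moves", "kwargs": {
  "moves": [0.02,0,-0.0017,0.0023,0.004,0,0,0.02,0,-0.0019,0.0025,0.004,0,0,0.02,0,-0.002,0.0027,0.004,0,0,0.02,0,-0.0022,0.003,0.005,0,0,0.02,0,-0.0022,0.003,0.005,0,0,0.02,0,-0.0022,0.003,0.005,0,0,0.02,0,-0.0023,0.0032,0.005,0,0,0.02,0,-0.0023,0.0032,0.005,0,0]
}}

```text
clock: 29.53
position: [0.5344, -0.0209, 0.1008]
ee_rot: [0.001, 0.818, 0.575, 0.003]
contact_force: [-2.6, -0.7, 18.8]
width: 0.0239
```

```bash
python3 g.py 0.5337 -0.0213 0.0908 -20; python3 chk.py J;  python3 - <<'E'
import cv2,numpy as np
a=cv2.imread("pics/topJ.png")[205:315,280:390]; b=cv2.imread("pics/sceneJ.png")[180:290,250:360]
cv2.imwrite("pics/cropJ.png",np.hstack([cv2.resize(x,(400,400),interpolation=cv2.INTER_CUBIC) for x in (a,b)]))
E
```

```text
pos [ 0.5344 -0.0209  0.1008] jaw -19.8 zax [ 0.006   0.0024 -1.    ] F [-2.6  -0.75 18.8 ] w 0.0239 t 29.5333
tool shift [-0.0006 -0.0005  0.01  ]
rotvec [ 0.0048 -0.0043  0.0034]
wrist disc 18394 (array([ 0.53529449, -0.01969111]), np.float64(0.003638701412196989)) plane [0.0032 0.0006 0.0988]
  roller 412 [0.5146 0.0219 0.097 ]
  roller 405 [ 0.5775 -0.0008  0.0972]
scene disc 801 (array([ 0.53737167, -0.02030824]), np.float64(0.005071337056996517)) plane [-0.0003  0.0061  0.0979]
  roller 17 [ 0.5551 -0.064   0.0961]
  roller 21 [ 0.5785 -0.0008  0.095 ]
top disc 708 (array([ 0.52703876, -0.01778526]), np.float64(0.00254094317380074)) plane [0.0217 0.0026 0.0979]
  roller 23 [0.513  0.022  0.0967]
  roller 21 [ 0.4914 -0.04    0.0964]
```

View pics/cropJ.png

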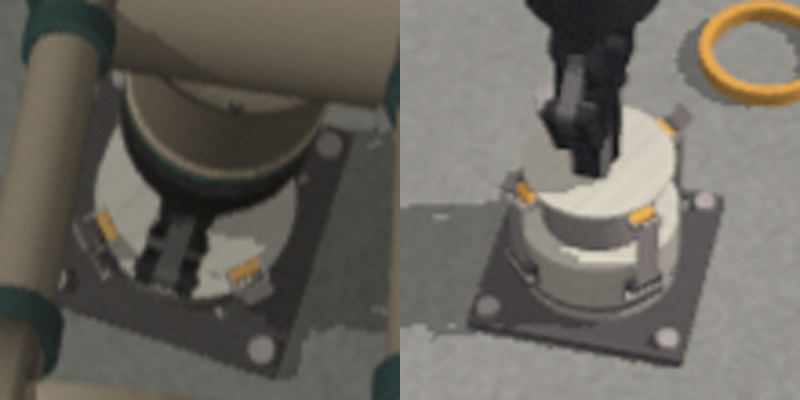

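The bevel geometry puts the peak force about 9 mm above home, and the cover is now at 10 mm with nothing else in the way. I keep it straight and push somewhat harder.

Call:
{"fn": "apply_moves", "kwargs": {
  "moves": [0.02,-0.0003,-0.003,0.0035,0.006,-0.002,0,0.02,-0.0003,-0.0032,0.0037,0.006,-0.002,0,0.02,0,-0.0034,0.004,0.006,-0.001,0,0.02,0,-0.0034,0.004,0.006,-0.001,0,0.02,0,-0.0034,0.004,0.006,-0.001,0,0.02,0,-0.0034,0.004,0.006,-0.001,0,0.02,0,-0.0034,0.004,0.006,-0.001,0,0.02,0,-0.0034,0.004,0.006,-0.001,0]
}}

```text
clock: 30.35
position: [0.5322, -0.0199, 0.0911]
ee_rot: [0.006, 0.818, 0.576, 0.003]
contact_force: [-3.9, -2.2, 27.3]
width: 0.0237
```

```bash
python3 g.py 0.5337 -0.0213 0.0908 -20; python3 chk.py K
```

```text
pos [ 0.5322 -0.0199  0.0911] jaw -19.71 zax [ 0.0112 -0.0064 -0.9999] F [-3.9  -2.21 27.33] w 0.0237 t 30.35
tool shift [-0.0008  0.0019  0.0003]
rotvec [0.0127 0.0023 0.0051]
wrist disc 16718 (array([ 0.53286158, -0.01916446]), np.float64(0.003310851044727399)) plane [ 0.0066 -0.007   0.0892]
  roller 628 [0.5154 0.0203 0.0967]
  roller 622 [ 0.575  -0.0016  0.0968]
scene disc 737 (array([ 0.53547135, -0.01984998]), np.float64(0.005370567516404357)) plane [ 0.0119 -0.0026  0.0886]
  roller 18 [0.5168 0.0186 0.0955]
  roller 19 [ 0.5533 -0.0635  0.0962]
  roller 17 [ 0.5768 -0.0028  0.0952]
top disc 560 (array([ 0.52643844, -0.01753376]), np.float64(0.0019196469160468888)) plane [-0.0175  0.0057  0.0879]
  roller 32 [0.5139 0.0204 0.0956]
  roller 28 [ 0.4915 -0.0399  0.096 ]
```

It snapped: TCP is at 0.0911 (home 0.0908) and all four rollers are back at rest. I ease the push to about 10 N without letting go, and take out the tilt and side shift.

Call:
{"fn": "apply_moves", "kwargs": {
  "moves": [0.02,-0.0003,0,0.003,0.006,0.001,0,0.02,-0.0003,0.0003,0.0025,0.006,0.001,0,0.02,0,0,0.002,0.005,0.001,0,0.02,0,0,0.0018,0.004,0,0,0.02,0,0,0.0017,0.003,0,0,0.02,0,-0.0003,0.0017,0.003,0,0,0.02,0,-0.0003,0.0017,0.003,0,0,0.02,0,-0.0003,0.0017,0.003,0,0]
}}

```text
clock: 31.17
position: [0.533, -0.0204, 0.0912]
ee_rot: [-0.005, 0.818, 0.576, -0.002]
contact_force: [-3.4, -0.4, 15.6]
width: 0.0239
```

```bash
python3 g.py 0.5337 -0.0213 0.0908 -20; python3 chk.py L;  python3 g.py; python3 - <<'E'
import cv2,numpy as np
a=cv2.imread("pics/wristL.png")[130:400,180:460]; b=cv2.imread("pics/sceneL.png")[180:290,250:360]
cv2.imwrite("pics/cropL.png",np.hstack([cv2.resize(x,(400,400),interpolation=cv2.INTER_CUBIC) for x in (a,b)]))
E
```

```text
pos [ 0.533  -0.0204  0.0912] jaw -19.67 zax [-0.01    0.0057 -0.9999] F [-3.39 -0.42 15.65] w 0.0239 t 31.1667
tool shift [-0.0006  0.001   0.0004]
rotvec [-0.0113 -0.0019  0.0057]
wrist disc 16765 (array([ 0.5336654 , -0.01946183]), np.float64(0.003853049036960217)) plane [-0.0094  0.0024  0.0893]
  roller 621 [0.5156 0.0202 0.0967]
  roller 628 [ 0.5751 -0.0017  0.0969]
scene disc 740 (array([ 0.53326346, -0.02094897]), np.float64(0.005869861671323971)) plane [-0.0121 -0.0007  0.0888]
  roller 18 [0.5168 0.0187 0.0965]
  roller 18 [ 0.554  -0.0637  0.0958]
  roller 17 [ 0.5764 -0.001   0.0959]
top disc 646 (array([ 0.52761097, -0.0178063 ]), np.float64(0.002014579827794803)) plane [-0.0426  0.0122  0.0879]
  roller 32 [0.5142 0.0204 0.096 ]
  roller 28 [ 0.4916 -0.04    0.0955]
pos [ 0.533  -0.0205  0.0912] jaw -19.68 zax [-0.0099  0.0056 -0.9999] F [-4.08 -0.52 15.24] w 0.024 t 31.3167
tool shift [0. 0. 0.]
```

View pics/cropL.png

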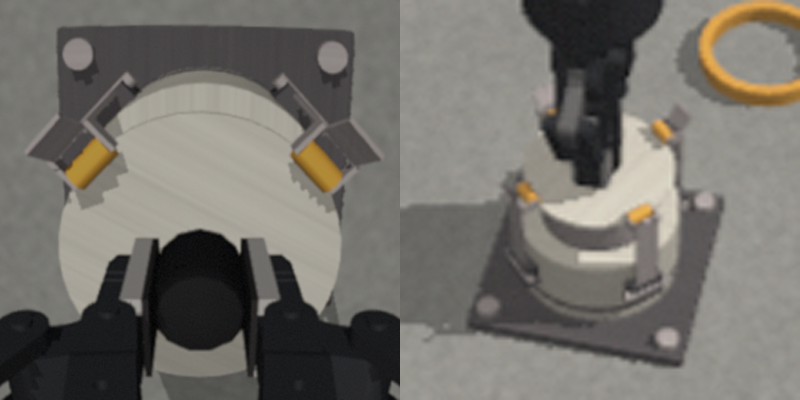

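Both near rollers now sit on top of the disc, at (90,162) and (318,165) in the crop. The tilt is slightly overcorrected and the force is 15 N, so I trim both.

Call:
{"fn": "apply_moves", "kwargs": {
  "moves": [0.02,0,0,0.0017,-0.005,-0.001,0,0.02,0,0,0.0015,-0.004,-0.001,0,0.02,0,0,0.0014,-0.001,0,0,0.02,0,0,0.0013,0.001,0,0,0.02,0,0,0.0013,0.001,0,0,0.02,0,0,0.0013,0.001,0,0,0.02,0,0,0.0013,0.001,0,0,0.02,0,0,0.0013,0.001,0,0]
}}

```text
clock: 31.98
position: [0.5326, -0.0203, 0.0912]
ee_rot: [-0.001, 0.817, 0.576, -0.001]
contact_force: [-2.6, -0.4, 13.6]
width: 0.0238
```

```bash
python3 g.py 0.5337 -0.0213 0.0908 -20
```

```text
pos [ 0.5326 -0.0203  0.0912] jaw -19.67 zax [-2.9e-03  7.0e-04 -1.0e+00] F [-2.6  -0.44 13.55] w 0.0238 t 31.9833
tool shift [-0.0005  0.0014  0.0004]
rotvec [-0.003   0.0003  0.0058]
```

Call:
{"fn": "apply_moves", "kwargs": {
  "moves": [0.02,0,0,0.0011,-0.001,0,0,0.02,0,0,0.001,-0.001,0,0,0.02,0,0,0.001,0,0,0,0.02,0,0,0.001,0,0,0,0.02,0,0,0.001,0,0,0,0.02,0,0,0.001,0,0,0,0.02,0,0,0.001,0,0,0,0.02,0,0,0.001,0,0,0]
}}

```text
clock: 32.65
position: [0.5324, -0.0203, 0.0911]
ee_rot: [0.0, 0.817, 0.576, -0.0]
contact_force: [-2.3, -0.8, 12.0]
width: 0.024
```

```bash
python3 g.py 0.5337 -0.0213 0.0908 -20; python3 chk.py M; python3 g.py
```

```text
pos [ 0.5324 -0.0203  0.0911] jaw -19.67 zax [ 4.e-04 -8.e-04 -1.e+00] F [-2.3  -0.78 12.04] w 0.024 t 32.65
tool shift [-0.0005  0.0016  0.0003]
rotvec [0.0007 0.0006 0.0058]
wrist disc 16746 (array([ 0.532973  , -0.01963524]), np.float64(0.002786500351647317)) plane [-0.001  -0.0007  0.0892]
  roller 633 [0.5155 0.0202 0.0967]
  roller 621 [ 0.5751 -0.0017  0.0968]
scene disc 724 (array([ 0.53391327, -0.02061279]), np.float64(0.004679974214654221)) plane [0.0045 0.0046 0.0884]
  roller 17 [0.5162 0.0182 0.0952]
  roller 19 [ 0.5539 -0.0635  0.0964]
  roller 19 [ 0.5769 -0.0013  0.0956]
top disc 605 (array([ 0.52556469, -0.01713343]), np.float64(0.0016467311475592016)) plane [-0.0344  0.0089  0.0877]
  roller 32 [0.5141 0.0204 0.0962]
  roller 28 [ 0.4916 -0.0398  0.0958]
pos [ 0.5323 -0.0203  0.0911] jaw -19.67 zax [ 3.e-04 -8.e-04 -1.e+00] F [-1.65 -0.62 11.89] w 0.0236 t 32.8
tool shift [0. 0. 0.]
```

View pics/sceneM.png

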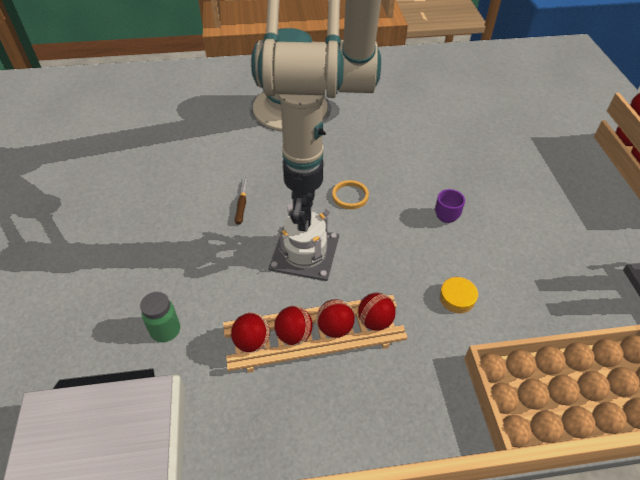

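Flush and level at 12 N. The cover sits about 1.5 mm off axis within the plug's clearance, so I nudge it to the centre while pressing, at about 10 N.

Call:
{"fn": "apply_moves", "kwargs": {
  "moves": [0.02,0,0.001,0.001,0,0,0,0.02,0,0.001,0.001,0,0,0,0.02,0,0.0008,0.001,0,0,0,0.02,0,0.0005,0.001,0,0,0,0.02,0,0,0.0009,0,0,0,0.02,0,0,0.0009,0,0,0,0.02,0,0,0.0009,0,0,0,0.02,0,0,0.0009,0,0,0]
}}

```text
clock: 33.47
position: [0.5327, -0.0204, 0.0912]
ee_rot: [-0.001, 0.818, 0.576, -0.001]
contact_force: [-1.5, -0.2, 11.0]
width: 0.0239
```

```bash
python3 g.py 0.5337 -0.0213 0.0908 -20
```

```text
pos [ 0.5327 -0.0204  0.0912] jaw -19.67 zax [-3.7e-03  3.0e-04 -1.0e+00] F [-1.54 -0.19 10.97] w 0.0239 t 33.4667
tool shift [-0.0005  0.0013  0.0004]
rotvec [-0.0036  0.001   0.0057]
```

```bash
python3 chk.py N; python3 g.py; python3 - <<'E'
from rig import workorder
print(workorder.sign_off())
E
python3 g.py
```

```text
wrist disc 16759 (array([ 0.53321306, -0.01960035]), np.float64(0.003194198883975898)) plane [-0.0046  0.0009  0.0892]
  roller 629 [0.5154 0.0202 0.0967]
  roller 630 [ 0.5751 -0.0017  0.0968]
scene disc 743 (array([ 0.53437216, -0.02107229]), np.float64(0.0055748375793214875)) plane [0.0011 0.0041 0.0887]
  roller 18 [0.5165 0.0184 0.0962]
  roller 18 [ 0.5524 -0.0637  0.0967]
  roller 18 [ 0.5772 -0.0021  0.0955]
top disc 614 (array([ 0.52802819, -0.01791612]), np.float64(0.002002410207907836)) plane [-0.0289  0.0091  0.0879]
  roller 31 [0.5143 0.0203 0.0955]
  roller 28 [ 0.4915 -0.0399  0.0961]
pos [ 0.5326 -0.0204  0.0912] jaw -19.67 zax [-3.7e-03  3.0e-04 -1.0e+00] F [-3.01 -0.29 11.12] w 0.0236 t 33.6167
tool shift [0. 0. 0.]
the job is handed in; nothing more can be done
None
the job is handed in; nothing more can be done
```

The job is done and handed in. The grey steel cup is nested in the mould, its rim measured at about 80 mm. The cover is snapped home on it, and the gripper still holds the knob.

**Last checks**
- **Cover height:** the disc's upper face measured 88–89 mm (home is 88 mm), within 0.4 mm by the tool height. Its tilt was below about 0.3°.
- **Clips:** all four clip rollers were back at their rest positions on top of the rim.
- **Push:** the gripper was pressing with about 11 N, steady, at 33.6 s.
- **Other things:** I did not touch the other objects, and in a scene picture taken shortly before hand-in they looked unmoved.

**What did not go cleanly**
- **Snap force:** the snap took more than the 8–17 N described. I read about 19 N (21 N with the cover's weight) before increasing the push, and 27 N just after the snap, before I eased it. Pressing also made the arm creep sideways, which I had to correct along the way.
- **Centring:** the cover sits about 1.3 mm to one side of the mould's axis, within the plug's clearance in the cup. My last nudge to centre it only partly took.
- **Camera fits:** at the end the disc-centre fits were disturbed by the rollers covering the rim, and the top camera's tilt reading was unusable because the arm blocked its view. I relied on the tool height and the wrist camera instead.

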